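# Quarter-turn a machined block round the jig's post and seat it on the fence

### The job

The square aluminium block lies the wrong way round on the grey jig plate. Without lifting it, push it slowly against the fixed brass post so that it swings a quarter turn round the post (clockwise seen from above), its yellow-striped edge coming to face the blue fence; then slide it slowly, by feel, fully home, flush on the fence's steel face plate and touching the post, pressing it there with 10 to 15 N for half a second and never loading the fence with more than 20 N or the post with more than 25 N. Leave the block there, let go, and do not disturb the other things on the jig and the bench.

Things in the scene. Friction and masses are not known exactly. Their poses are not given: they have to be found in the camera images.
- jig: Grey steel plate fixed on the bench, 8 mm thick, reaching from -180 to +115 mm along its x and -95 to +145 mm along its y; the block slides on its top, 8 mm above the bench. Origin: on the brass post's axis, at bench level. x points from the block's start place past the post to the fence (roughly away from the robot), y to the left, z up.
- post: Fixed upright round brass post on the jig plate, diameter 16 mm, standing 40 mm above the plate. Origin: its axis, at the plate's top; axes as the jig's. The block is turned round it. When the block is home, its face towards jig -y touches the post.
- fence: Fixed blue steel bar on the plate, 100 mm along jig y, 28 mm high, 22 mm thick, carrying on its near side a stiff steel face plate (96 mm wide, 30 mm high), set out by hand by 1 to 23 mm: not measured, to be felt for. Origin: lower middle of the bar's own near face, 89 mm along jig x and 56 mm along jig y from the post's axis, at the plate's top; axes as the jig's.
- block: Loose square aluminium block, 96 x 96 mm, 36 mm high, 0.6 to 0.9 kg, too wide to grasp; sliding it takes 2 to 5 N, more if pressed down. Origin: centre of its underside; z up. A yellow stripe runs along its +y edge. At the start it lies 15 to 40 mm short of the post along jig x, centre 24 to 35 mm to the post's +y side, axes within 0.18 rad of the jig's (stripe to jig +y).
- stripe (a point): Middle of the block's yellow-striped +y side, half-way up (48 mm from the block's axis, 18 mm above its underside). Axes as the block's. When home, the block's +y axis points along jig +x with this side on the fence's face plate (1 to 23 mm short of the bar), the block's centre 18 to 40 mm along jig x and 56 mm along jig y from the post's axis.
- nut: Bystander: steel hexagon nut, 38 mm over corners, 18 mm high, lying on the jig plate to the right (-y). Origin: centre of its underside.
- bearing: Bystander: steel bearing ring, 42 mm across, 14 mm high, lying on the jig plate right of the post. Origin: centre of its underside.
- spray_can: Bystander: upright spray can, 66 mm across, 170 mm high, on the bench to the left. Origin: centre of its underside.
- tape: Bystander: yellow roll of tape, 100 mm across, 24 mm high, on the bench to the left. Origin: centre of its underside.
- hammer: Bystander: hammer lying on the bench to the right. Origin: underside, about the middle.
- wrench: Bystander: wrench lying on the bench to the left. Origin: underside, about the middle.
- mug: Bystander: white mug, 80 mm across, 90 mm high, on the bench to the right. Origin: centre of its underside.
Mind the look-alikes: they are no part of the job. Leave any black or orange look-alike of the block alone.

How it is judged:
By the outcome, as a careful person would: the job done as asked, in the order asked, and still so for the second after the job is handed in, with the robot touching nothing.
It also fails if it takes over 69 s, if anything falls off the work surface, if the arm or the gripper's body presses on something with over 40 N, if the wrist force passes 120 N, or if a joint passes its speed limit or range.

### The arm

A 7-joint arm with a two-finger parallel gripper is mounted at the origin on the work surface. World frame = base frame: x ahead of the robot, y to its left, z up, the work surface at z = 0. Lengths are in m, angles in rad, forces in N, time in s.
With the tool pointing down it reaches from about 0.425 to 0.875 m from the base axis. Payload 4.7 kg.
Tool frame: the origin (TCP) lies at the very end of the fingers, on their centre line; the grasp point (between the pads) lies 19 mm behind it; x points along the fingers, z is the direction in which the jaws open and shut, and the axes are right-handed (so a half turn about x gives the same grasp; the last joint's range is limited). The gripper opens to 87 mm and grips with 3 to 60 N. Pads are 19 mm wide; open, the fingers measure 117 mm over their backs; the gripper's body (75 mm by 190 mm) begins 51 mm behind the grasp point.
Start: joints at [-1.139, 0.321, -0.07, 1.45, 0.023, 1.371, -0.057], TCP at [0.264, 0.594, 0.223] pointing down, gripper open.
Joint ranges: [-2.86, 2.86], [-0.3, 2.09], [-1.38, 1.24], [0.06, 2.45], [-1.56, 4.7], [0.09, 2.05], [-2.69, 2.69]. Speed limits (rad/s): [2.57, 2.57, 3.14, 3.14, 3.14, 3.14, 3.14].

### API

Orientations are given as a rotation vector (axis times angle).
In Python, from rig import manip gives the robot as it stands. The module is installed in compiled form; this text tells all that it offers.
- The arm moves only by the tool step_arm, never from a script. Its argument "increments" is a list that holds one entry, the list of rows, each a list of 7 numbers: the turn, a rotation vector about the tool's x, y, z in rad, then the shift along the tool's x, y, z in mm, then the finger opening in mm, from 0 to 87. A call has 1 to 20 rows; each row is the pose to reach, as a shift and turn from the pose measured when the call began, along the tool's axes at that moment; what a row does not reach only later rows make up. A row lasts 1/8 s, in which the tool goes at most 62.5 mm and 10.7 degrees, less where a joint would pass 70% of its speed; a pose out of reach is approached as far as the arm can. A call with a gripper value outside its range is refused whole. The fingers move at their own pace and stop on an object; "grip_force" is the grip in N (left out, the last holds). Time passes only in rows, so rows that repeat a pose let the fingers close. It gives the time, the measured TCP pose, the force and the opening at its end, in the units of the state.
- manip.read_state(): the state, without advancing time (a new reading comes with each control period).
- manip.get_image(name): name is "scene" or "top" or "wrist"; returns the picture (384x512x3 uint8, red, green, blue); there is no depth.
- manip.get_calibration(name): a dict with "fx", "fy", "cx", "cy" (pixels), "cam_to_world" (4x4, takes a point from camera to world coordinates). Camera axes: x right, y down, z forward; pixel columns grow to the right and rows downward; lengths in m; the calibration is good to about 2 mm. A picture is of the moment at which its call begins: read the wrist's pose just before it. get_calibration takes no time and is no camera call; for the wrist camera it gives the pose at the moment of the call.
- manip.hand_in(): hands the job in, once; it reports no verdict.
The state is a dict: "t": time; "q": joint angles; "joint_vel": joint speeds; "joint_torque": joint torques, N m; "eef_pos": TCP position; "orientation": TCP orientation; "contact_force": force on the tool from outside, world axes, zero at the start; "torque": the same for the moment, N m; "finger_gap": finger opening in m.
Only numpy, scipy, OpenCV 4.12 (cv2) and the standard library are available. Lean on these libraries where they do the work, as an engineer would, in place of code of your own. Each camera call takes 0.05 s, during which the arm holds its last target.

## Working session

There is one attempt and no reset: what is moved stays moved. The work goes in short steps, Python scripts to look and compute and a tool call to move; the robot and the scene stay as the last step left them, time stands still between calls to the robot, and variables do not carry over. Pictures are saved under pics/ and viewed, and the job is handed in when it is done.

Besides the shell and the picture viewer there is one more tool, called after ">>>" by a JSON object that holds its "method" and its "body". step_arm: Moves the arm, as the interface text tells. Its arguments: {"type":"object","properties":{"increments":{"type":"array"},"grip_force":{"type":"number"}},"required":["increments"]}

```bash
ls; mkdir -p pics
python3 - <<'E'
from rig import manip
import cv2,numpy as np
s=manip.read_state()
for k,v in s.items(): print(k,np.round(v,4))
for n in ["scene","top"]:
    im=manip.get_image(n); cv2.imwrite(f"pics/{n}0.png",im[:,:,::-1])
    c=manip.get_calibration(n); print(n,c["fx"],c["fy"],c["cx"],c["cy"],np.round(c["cam_to_world"],4).tolist())
E
```

```text
pics
t 0.0
q [-1.1389  0.3218 -0.07    1.4517  0.0226  1.3708 -0.0569]
joint_vel [-0.0013  0.0014 -0.0008 -0.0014 -0.0002 -0.0001  0.0013]
joint_torque [-9.00000e-04 -4.91293e+01 -4.04200e-01 -3.12533e+01 -6.39000e-02
  4.38000e-02  2.00000e-04]
eef_pos [0.2636 0.5935 0.2214]
orientation [-0.8973  1.38    0.8954]
contact_force [-0.3137  0.1955  0.6863]
torque [-0.0141  0.0261  0.0494]
finger_gap 0.0873
scene 413.72527277957846 413.72527277957846 252.93444607748813 194.70313526498057 [[0.6672, 0.5181, -0.5352, 1.1531], [0.7449, -0.4611, 0.4822, -0.5551], [0.003, -0.7204, -0.6936, 0.8254], [0.0, 0.0, 0.0, 1.0]]
top 359.14396496252573 359.14396496252573 261.89913149446215 189.64620651010938 [[0.0032, -0.9818, 0.1899, 0.3143], [-0.9996, 0.0024, 0.0295, -0.022], [-0.0294, -0.1899, -0.9814, 1.1055], [0.0, 0.0, 0.0, 1.0]]
```

View pics/top0.png

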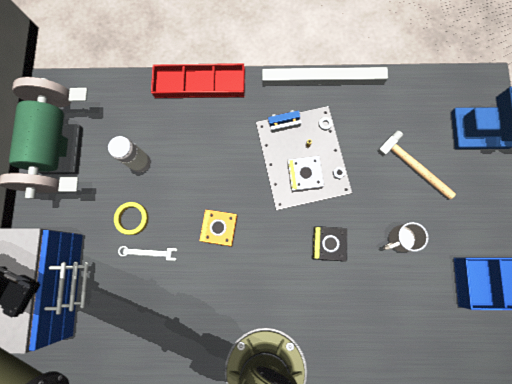

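View pics/scene0.png

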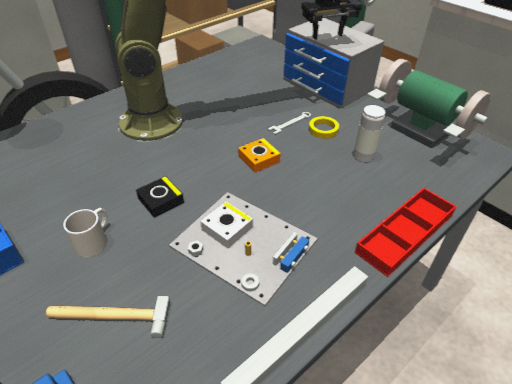

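Candidates for the block: silver one with yellow stripe at top (306,173), the black look-alike (330,244) and the orange one (219,228). I choose the silver one, which lies on the grey plate. Next, a close crop to check it.

Run:
```python
import cv2
a=cv2.imread("pics/top0.png")[95:215,245:360]; cv2.imwrite("pics/topc.png",cv2.resize(a,None,fx=5,fy=5,interpolation=cv2.INTER_CUBIC)[:600])
a=cv2.imread("pics/scene0.png")[185:305,165:325]; cv2.imwrite("pics/scenec.png",cv2.resize(a,None,fx=5,fy=5,interpolation=cv2.INTER_CUBIC))
```

```text
(no output)
```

View pics/topc.png

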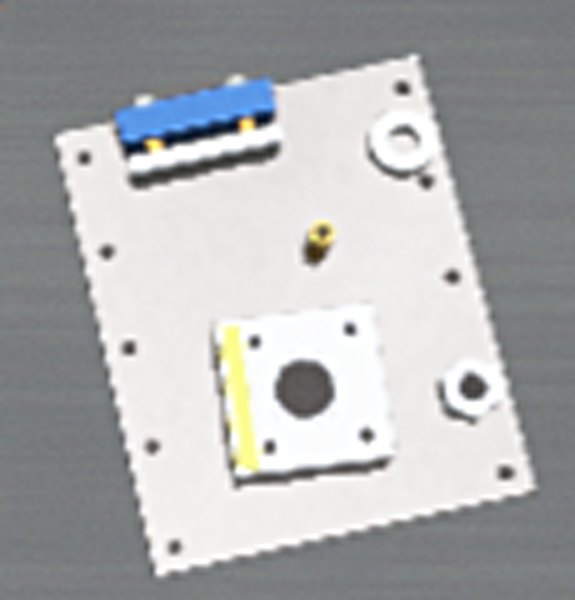

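View pics/scenec.png

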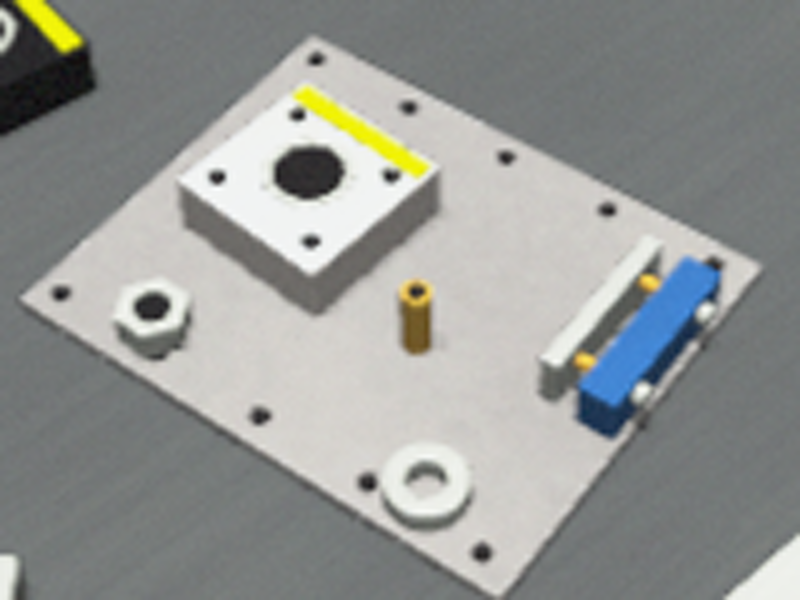

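```bash
cat > h.py <<'E'
import numpy as np,cv2
from rig import manip
def ray(c,u,v):
    T=np.array(c["cam_to_world"]); d=T[:3,:3]@np.array([(u-c["cx"])/c["fx"],(v-c["cy"])/c["fy"],1]); return T[:3,3],d
def onz(c,u,v,z):
    o,d=ray(c,u,v); return (o+d*(z-o[2])/d[2])[:2]
def proj(c,p):
    T=np.array(c["cam_to_world"]); q=T[:3,:3].T@(np.asarray(p)-T[:3,3]); return np.array([c["fx"]*q[0]/q[2]+c["cx"],c["fy"]*q[1]/q[2]+c["cy"]])
E
cat > m.py <<'E'
from h import *
crop={"top":(245,95),"scene":(165,185)}
P={"top":dict(plate=[(417,57),(537,490),(155,577),(55,136)],block=[(255,342),(350,329),(367,435),(270,447)],post=(321,232),bore=(304,388)),
 "scene":dict(plate=[(498,598),(20,298),(312,36),(762,268)],block=[(391,175),(311,241),(217,177),(298,114)],post=(416,291),bore=(309,171))}
# plate order: (x+,y-),(x-,y-),(x-,y+),(x+,y+)
J=np.array([(115,-95),(-180,-95),(-180,145),(115,145)])/1e3
for n in P:
    c=manip.get_calibration(n)
    f=lambda p,z:onz(c,(p[0]+.5)/5-.5+crop[n][0],(p[1]+.5)/5-.5+crop[n][1],z)
    pl=np.array([f(p,.008) for p in P[n]["plate"]])
    # rigid fit
    a=J-J.mean(0); b=pl-pl.mean(0)
    th=np.arctan2((a[:,0]*b[:,1]-a[:,1]*b[:,0]).sum(),(a*b).sum())
    R=np.array([[np.cos(th),-np.sin(th)],[np.sin(th),np.cos(th)]]); t=pl.mean(0)-R@J.mean(0)
    res=pl-(J@R.T+t)
    print(n,"jig th",th,"org",t,"res mm",np.round(res*1e3,1).tolist())
    post=f(P[n]["post"],.048); print(" post",post)
    bl=np.array([f(p,.044) for p in P[n]["block"]]); bo=f(P[n]["bore"],.044)
    print(" block ctr",bl.mean(0),bo,"in jig",R.T@(bl.mean(0)-t)*1e3, "side",np.linalg.norm(bl-np.roll(bl,1,0),axis=1))
    e=(bl[0]-bl[3]+bl[1]-bl[2]); # +x dir guess for top
    print(" edges ang",[np.arctan2(*(bl[(i+1)%4]-bl[i])[::-1]) for i in range(4)])
E
python3 m.py
```

```text
top jig th 0.22073691773498552 org [ 0.67013306 -0.13452707] res mm [[-0.8, -0.5], [1.3, -0.6], [-0.0, 1.1], [-0.5, -0.0]]
 post [ 0.67057101 -0.13371099]
 block ctr [ 0.57316992 -0.12564059] [ 0.57314932 -0.12174686] in jig [-92.66477886  29.90081521] side [0.06588851 0.05839945 0.06664651 0.05881773]
 edges ang [np.float64(-1.4349360452836675), np.float64(-3.0125659602639234), np.float64(1.6936980403958486), np.float64(0.12267446984848476)]
scene jig th 0.21564908980271208 org [ 0.67022888 -0.13646497] res mm [[-1.0, 1.3], [0.2, 0.9], [0.5, -1.0], [0.3, -1.2]]
 post [ 0.6698002  -0.13573493]
 block ctr [ 0.57220062 -0.12619217] [ 0.57125013 -0.12223463] in jig [-93.55950777  31.01109793] side [0.06617814 0.0592375  0.06598559 0.0598088 ]
 edges ang [np.float64(-1.4483557086067442), np.float64(-3.010625729482442), np.float64(1.6964964982106143), np.float64(0.12231404493807974)]
```

Run:
```python
from h import *
from scipy.spatial.transform import Rotation as R
s=manip.read_state(); print(np.round(R.from_rotvec(s["orientation"]).as_matrix(),3))
im=manip.get_image("wrist"); cv2.imwrite("pics/w0.png",im[:,:,::-1])
c=manip.get_calibration("wrist"); print(np.round(c["cam_to_world"],3),c["fx"])
J=np.array([.670,-.135]);th=.218
Rj=np.array([[np.cos(th),-np.sin(th)],[np.sin(th),np.cos(th)]])
print("pre",J+Rj@np.array([-.17,.034]))
ct=manip.get_calibration("top")
for n,(a,b) in dict(nut=(470,388),ring=(402,140)).items():
    print(n,Rj.T@(onz(ct,a/5+245-.4,b/5+95-.4,.02)-J))
```

```text
[[-0.001 -0.914  0.406]
 [-0.002  0.406  0.914]
 [-1.    -0.    -0.002]]
[[ 0.405  0.881  0.242  0.198]
 [ 0.914 -0.39  -0.11   0.625]
 [-0.003  0.266 -0.964  0.383]
 [ 0.     0.     0.     1.   ]] 286.7500787584912
pre [ 0.49667014 -0.13857187]
nut [-0.10897028 -0.06930544]
ring [ 0.05739448 -0.06831296]
```

View pics/w0.png

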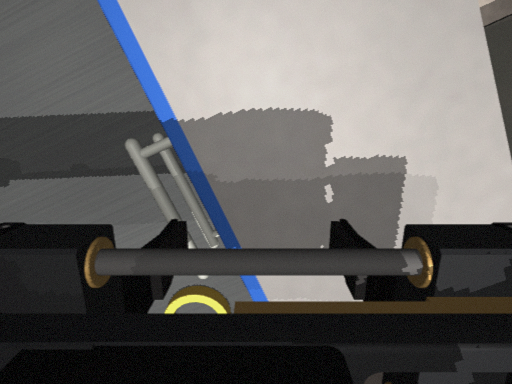

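>>> {"method": "step_arm", "body": {"increments": [[[0.15, 0, 0, 0, -48, -32, 0], [0.3, 0, 0, 0, -96, -65, 0], [0.45, 0, 0, 0, -144, -97, 0], [0.6, 0, 0, 0, -193, -129, 0], [0.75, 0, 0, 0, -241, -161, 0], [0.9, 0, 0, 0, -289, -194, 0], [1.05, 0, 0, 0, -337, -226, 0], [1.2, 0, 0, 10, -356, -270, 0], [1.35, 0, 0, 20, -376, -314, 0], [1.5, 0, 0, 30, -395, -358, 0], [1.65, 0, 0, 40, -415, -402, 0], [1.8, 0, 0, 50, -434, -445, 0], [1.95, 0, 0, 60, -454, -489, 0], [2.1, 0, 0, 70, -473, -533, 0], [2.25, 0, 0, 80, -493, -577, 0], [2.4, 0, 0, 90, -493, -577, 0], [2.55, 0, 0, 101, -493, -577, 0], [2.597, 0, 0, 101, -493, -577, 0], [2.597, 0, 0, 101, -493, -577, 0], [2.597, 0, 0, 101, -493, -577, 0]]], "grip_force": 40}}

```text
t: 2.65
eef_pos: [0.4801, -0.1338, 0.1217]
orientation: [1.113, 1.266, -1.115]
contact_force: [-0.1, -0.2, 1.1]
finger_gap: 0.0005
```

```bash
cat >> h.py <<'E'
from scipy.spatial.transform import Rotation as Rot
J0=np.array([.670,-.135]);TH=.218
Rj=np.array([[np.cos(TH),-np.sin(TH)],[np.sin(TH),np.cos(TH)]])
def st():
    s=manip.read_state(); M=Rot.from_rotvec(s["orientation"]).as_matrix()
    print("t %.2f"%s["t"],"jig TCP mm",np.round(Rj.T@(s["eef_pos"][:2]-J0)*1e3,1),"world",np.round(s["eef_pos"],4),"yaw_y jig deg %.1f"%np.degrees(np.arctan2(M[1,1],M[0,1])-TH),"tilt",np.round(M[2],3),
      "F jig",np.round(np.r_[Rj.T@s["contact_force"][:2],s["contact_force"][2]],2),"gap %.3f"%s["finger_gap"])
    return s,M
E
cat > look.py <<'E'
import sys
from h import *
s,M=st()
n=sys.argv[1]; o=sys.argv[2]
im=manip.get_image(n)[:,:,::-1]
cv2.imwrite("pics/raw_%s.png"%o,im)
if n=="top": im=cv2.resize(im[95:215,245:360],None,fx=5,fy=5,interpolation=cv2.INTER_CUBIC)
if n=="scene": im=cv2.resize(im[185:305,165:325],None,fx=5,fy=5,interpolation=cv2.INTER_CUBIC)
cv2.imwrite("pics/%s.png"%o,im)
E
python3 look.py wrist w1; python3 -c "
from rig import manip;import numpy as np;print(np.round(manip.read_state()['q'],2))"
```

```text
t 2.65 jig TCP mm [-185.1   42.3] world [ 0.4801 -0.1338  0.1217] yaw_y jig deg -5.2 tilt [-1.    -0.001  0.001] F jig [-0.15 -0.14  1.13] gap 0.001
[-0.41  0.08  0.66  1.97 -0.05  1.11 -1.17]
```

View pics/w1.png

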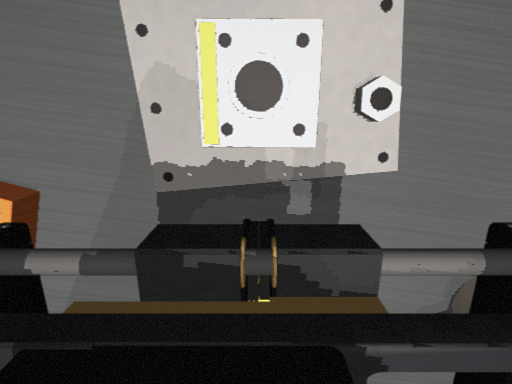

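Wrist picture: silver block with the stripe on its left at (196–323, 18–147), bore (258,86), nut at (381,99), orange look-alike at the left edge (10,205), closed fingers at (258,260). The choice of block is confirmed. Measuring it with this view.

Run:
```python
from h import *
c=manip.get_calibration("wrist")
P=lambda u,v,z:onz(c,u,v,z)
for n,(u,v) in dict(bore=(258.5,86),c1=(196,20),c2=(323,18),c3=(316.5,147),c4=(201,147),h1=(225,40),h2=(303,40),h3=(299,129),h4=(227,129)).items():
    w=P(u,v,.044); print(n,np.round(w,4),np.round(Rj.T@(w-J0)*1e3,1))
a=P(225,40,.044);b=P(303,40,.044);d=P(299,129,.044);e=P(227,129,.044)
print(np.arctan2(*(a-e)[::-1]),np.arctan2(*(b-d)[::-1]),np.arctan2(*(a-b)[::-1])-np.pi/2)
for u,v in ((142,30),(155,108),(168,177),(383,157),(386,5)): print(np.round(Rj.T@(P(u,v,.008)-J0)*1e3,1))
```

```text
bore [ 0.5729 -0.1213] [-91.8  34.4]
c1 [ 0.6128 -0.0693] [-41.7  76.5]
c2 [ 0.6262 -0.1627] [-48.8 -17.6]
c3 [ 0.5317 -0.1752] [-143.7   -9.4]
c4 [ 0.5195 -0.0801] [-135.1   86.2]
h1 [ 0.6021 -0.092 ] [-57.   56.6]
h2 [ 0.6097 -0.1505] [-62.2  -2.1]
h3 [ 0.5443 -0.1584] [-127.8    4.4]
h4 [ 0.5368 -0.1   ] [-122.5   63. ]
0.12198366646766022 0.12007656878096824 0.12863243900045118
[-34.6 129.9]
[-99.4 130.7]
[-164.8  130. ]
[-164.  -80.]
[-34.3 -79.2]
```

>>> {"method": "step_arm", "body": {"increments": [[[0, 0, 0, 30, 0, 0, 0], [0, 0, 0, 60, 0, 0, 0], [0, 0, 0, 90, 0, 0, 0], [0, 0, 0, 101, 0, 0, 0], [0, 0, 0, 101, 0, 0, 0]]]}}

```text
t: 3.32
eef_pos: [0.4799, -0.134, 0.0206]
orientation: [1.113, 1.267, -1.116]
contact_force: [0.4, 0.2, 0.6]
finger_gap: 0.0003
```

>>> {"method": "step_arm", "body": {"increments": [[[0, 0, 0, 0, 5, 0, 0], [0, 0, 0, 0, 10, 0, 0], [0, 0, 0, 0, 15, 0, 0], [0, 0, 0, 0, 20, 0, 0], [0, 0, 0, 0, 24, 0, 0], [0, 0, 0, 0, 28, 0, 0], [0, 0, 0, 0, 30, 0, 0], [0, 0, 0, 0, 32, 0, 0], [0, 0, 0, 0, 34, 0, 0], [0, 0, 0, 0, 36, 0, 0], [0, 0, 0, 0, 38, 0, 0], [0, 0, 0, 0, 40, 0, 0]]]}}

```text
t: 4.82
eef_pos: [0.5192, -0.1289, 0.0202]
orientation: [1.113, 1.267, -1.117]
contact_force: [-1.7, -0.1, -0.9]
finger_gap: 0.0004
```

```bash
python3 look.py wrist w2
```

```text
t 4.83 jig TCP mm [-145.9   38.6] world [ 0.5192 -0.1289  0.0202] yaw_y jig deg -5.2 tilt [-1.    -0.002  0.001] F jig [-1.69  0.28 -0.88] gap 0.000
```

View pics/w2.png

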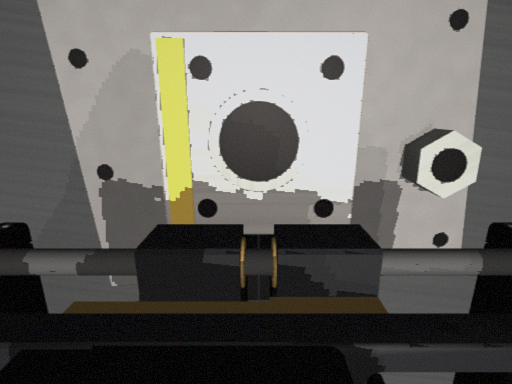

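```bash
cat > trk.py <<'E'
import sys
from h import *
def block(cam,im,c,hint=None):
    hsv=cv2.cvtColor(im,cv2.COLOR_RGB2HSV)
    g=cv2.cvtColor(im,cv2.COLOR_RGB2GRAY)
    m=cv2.inRange(hsv,(24,120,70),(36,255,255))
    def J(u,v): return Rj.T@(onz(c,u,v,.044)-J0)*1e3
    out={}
    k,l,sts,cen=cv2.connectedComponentsWithStats(m)
    best=None
    for i in range(1,k):
        if sts[i,4]<30: continue
        q=J(*cen[i])
        if -200<q[0]<130 and -110<q[1]<160 and (best is None or sts[i,4]>sts[best,4]): best=i
    if best is not None:
        ys,xs=np.where(l==best)
        pts=np.array([J(u,v) for u,v in zip(xs,ys)],np.float32)
        vx,vy,x0,y0=cv2.fitLine(pts,cv2.DIST_L2,0,.01,.01).ravel()
        r=cv2.minAreaRect(pts)
        a=np.degrees(np.arctan2(vy,vx)); out["stripe"]=(np.round((x0,y0),1),"dir deg %.1f (mod180)"%a,"size",np.round(r[1],1))
    d=cv2.inRange(g,0,75)
    cs,_=cv2.findContours(d,cv2.RETR_LIST,cv2.CHAIN_APPROX_NONE)
    for q in cs:
        A=cv2.contourArea(q)
        if A<40: continue
        P=np.array([J(*p) for p in q[:,0,:]],np.float32)
        A=cv2.contourArea(P); (x,y),rr=cv2.minEnclosingCircle(P)
        if 300<A<1600 and A/(np.pi*rr*rr)>.8 and -200<x<130 and -110<y<160: out.setdefault("bore",[]).append((round(x,1),round(y,1),round(2*rr,1)))
    return out
if __name__=="__main__":
    s,M=st()
    for cam in sys.argv[2:]:
        c=manip.get_calibration(cam); im=manip.get_image(cam)
        print(cam,block(cam,im,c))
        o=im[:,:,::-1]
        if cam=="top": o=cv2.resize(o[95:215,245:360],None,fx=5,fy=5,interpolation=cv2.INTER_CUBIC)
        if cam=="scene": o=cv2.resize(o[185:305,165:325],None,fx=5,fy=5,interpolation=cv2.INTER_CUBIC)
        cv2.imwrite("pics/%s_%s.png"%(cam,sys.argv[1]),o)
E
python3 trk.py a wrist top scene
```

```text
t 4.88 jig TCP mm [-145.4   38.6] world [ 0.5197 -0.1288  0.0203] yaw_y jig deg -5.2 tilt [-1.    -0.002  0.001] F jig [-1.26  0.3  -1.64] gap 0.000
wrist {'stripe': (array([-70. ,  71.9], dtype=float32), 'dir deg -5.8 (mod180)', 'size', array([11.8, 74.2])), 'bore': [(-85.7, 34.2, 37.5)]}
top {}
scene {'stripe': (array([-80.6,  71.4], dtype=float32), 'dir deg -5.3 (mod180)', 'size', array([11.3, 86.5])), 'bore': [(-87.3, 32.3, 33.9)]}
```

>>> {"method": "step_arm", "body": {"increments": [[[0, 0, 0, 0, 2, 0, 0], [0, 0, 0, 0, 4, 0, 0], [0, 0, 0, 0, 6.5, 0, 0], [0, 0, 0, 0, 9, 0, 0], [0, 0, 0, 0, 11.5, 0, 0], [0, 0, 0, 0, 14, 0, 0], [0, 0, 0, 0, 16.5, 0, 0], [0, 0, 0, 0, 19, 0, 0], [0, 0, 0, 0, 21.5, 0, 0], [0, 0, 0, 0, 24, 0, 0], [0, 0, 0, 0, 26, 0, 0], [0, 0, 0, 0, 28, 0, 0]]]}}

```text
t: 6.52
eef_pos: [0.5476, -0.1252, 0.0204]
orientation: [1.113, 1.267, -1.116]
contact_force: [-2.8, -0.4, 1.5]
finger_gap: 0.0006
```

```bash
python3 trk.py b wrist scene
```

```text
t 6.53 jig TCP mm [-117.4   36. ] world [ 0.5476 -0.1252  0.0204] yaw_y jig deg -5.2 tilt [-1.    -0.001  0.001] F jig [-2.82  0.24  1.46] gap 0.001
wrist {'stripe': (array([-42.2,  69.5], dtype=float32), 'dir deg -5.6 (mod180)', 'size', array([11.8, 73.8])), 'bore': [(-57.8, 31.6, 37.6)]}
scene {'stripe': (array([-52.2,  69. ], dtype=float32), 'dir deg -5.1 (mod180)', 'size', array([10.8, 86.2])), 'bore': [(-58.7, 30.2, 33.6)]}
```

View pics/scene_b.png

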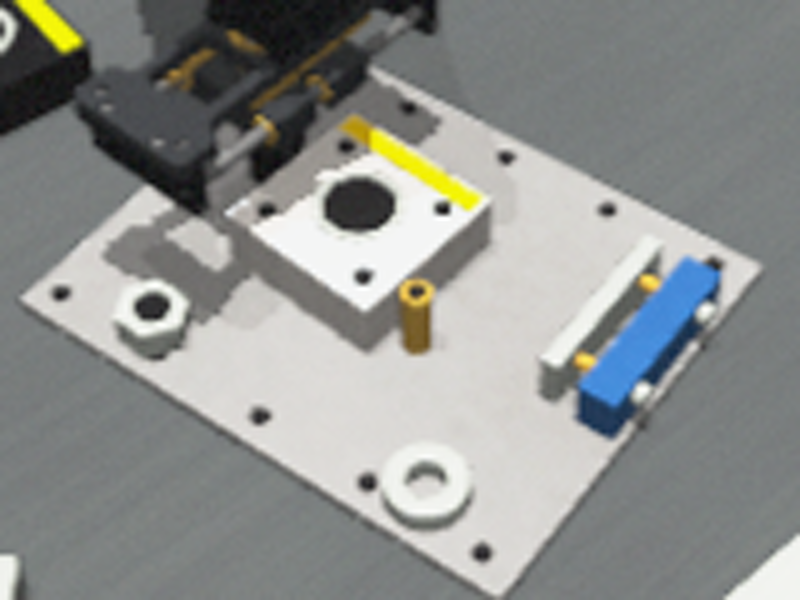

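```bash
cat > plan.py <<'E'
import sys
from h import *
# plan.py n theta0 D0 L0 theta1 D1 L1 [dz_mm target z] : rows interpolating (theta deg jig, D,L mm) ; yaw=theta+lead
n=int(sys.argv[1]); a=np.array(list(map(float,sys.argv[2:5]))); b=np.array(list(map(float,sys.argv[5:8]))); lead=float(sys.argv[8]) if len(sys.argv)>8 else 0
s,M=st()
yaw=np.degrees(np.arctan2(M[1,1],M[0,1])-TH)
for i in range(1,n+1):
    th,D,L=a+(b-a)*i/n; t=np.radians(th)
    p=np.array([[np.cos(t),-np.sin(t)],[np.sin(t),np.cos(t)]])@np.array([-D,L])/1e3
    w=J0+Rj@p; d=np.r_[w,.020]-s["eef_pos"]
    m=M.T@d*1e3
    print([round(float(np.radians(yaw-(th+lead))),3),0,0]+[round(float(x),1) for x in m]+[0],end=", ")
E
python3 plan.py 12 -5.3 120 24.5 -17 115 24
```

```text
t 6.62 jig TCP mm [-117.   36.] world [ 0.5479 -0.1252  0.0204] yaw_y jig deg -5.2 tilt [-1.    -0.001  0.002] F jig [-2.73 -0.11 -0.25] gap 0.000
[0.019, 0, 0, 0.4, 0.7, -1.5, 0], [0.037, 0, 0, 0.4, 1.6, -3.4, 0], [0.054, 0, 0, 0.4, 2.5, -5.4, 0], [0.071, 0, 0, 0.4, 3.5, -7.3, 0], [0.088, 0, 0, 0.4, 4.5, -9.2, 0], [0.105, 0, 0, 0.4, 5.5, -11.0, 0], [0.122, 0, 0, 0.4, 6.5, -12.9, 0], [0.139, 0, 0, 0.4, 7.6, -14.7, 0], [0.156, 0, 0, 0.4, 8.7, -16.5, 0], [0.173, 0, 0, 0.4, 9.8, -18.3, 0], [0.19, 0, 0, 0.4, 11.0, -20.0, 0], [0.207, 0, 0, 0.4, 12.2, -21.8, 0],
```

>>> {"method": "step_arm", "body": {"increments": [[[0, 0, 0, 0.4, 1.5, 0, 0], [0, 0, 0, 0.4, 3, 0, 0], [0, 0, 0, 0.4, 4, 0, 0], [0, 0, 0, 0.4, 5, 0, 0], [0.01, 0, 0, 0.4, 5.5, -1, 0]]]}}

```text
t: 7.25
eef_pos: [0.5527, -0.1241, 0.02]
orientation: [1.12, 1.262, -1.125]
contact_force: [-5.1, -0.7, 3.8]
finger_gap: 0.0006
```

```bash
python3 trk.py c wrist;python3 plan.py 12 -6 115.3 25 -17 115 24
```

```text
t 7.25 jig TCP mm [-112.1   36. ] world [ 0.5527 -0.1241  0.02  ] yaw_y jig deg -5.8 tilt [-1.    -0.002  0.002] F jig [-5.12  0.41  3.83] gap 0.001
wrist {'stripe': (array([-36.5,  69.1], dtype=float32), 'dir deg -5.9 (mod180)', 'size', array([11.9, 73.6])), 'bore': [(-52.5, 31.4, 37.6)]}
t 7.30 jig TCP mm [-112.    36.2] world [ 0.5528 -0.1239  0.02  ] yaw_y jig deg -5.8 tilt [-1.    -0.002  0.002] F jig [-4.71 -0.13  2.63] gap 0.001
[0.019, 0, 0, -0.0, 0.4, -2.5, 0], [0.035, 0, 0, -0.1, 0.8, -4.2, 0], [0.051, 0, 0, -0.1, 1.3, -5.9, 0], [0.067, 0, 0, -0.1, 1.9, -7.7, 0], [0.083, 0, 0, -0.1, 2.4, -9.4, 0], [0.099, 0, 0, -0.1, 3.0, -11.1, 0], [0.115, 0, 0, -0.1, 3.6, -12.8, 0], [0.131, 0, 0, -0.1, 4.2, -14.5, 0], [0.147, 0, 0, -0.1, 4.9, -16.2, 0], [0.163, 0, 0, -0.1, 5.5, -17.9, 0], [0.179, 0, 0, -0.1, 6.2, -19.5, 0], [0.195, 0, 0, -0.1, 7.0, -21.2, 0],
```

>>> {"method": "step_arm", "body": {"increments": [[[0.019, 0, 0, 0, 0.4, -1.8, 0], [0.035, 0, 0, 0, 0.9, -3.6, 0], [0.051, 0, 0, 0, 1.4, -5.4, 0], [0.067, 0, 0, 0, 2.0, -7.2, 0], [0.083, 0, 0, 0, 2.5, -9, 0], [0.099, 0, 0, 0, 3.1, -10.8, 0], [0.115, 0, 0, 0, 3.7, -12.6, 0], [0.131, 0, 0, 0, 4.3, -14.4, 0], [0.147, 0, 0, 0, 5, -16.2, 0], [0.163, 0, 0, 0, 5.6, -17.9, 0]]]}}

```text
t: 8.55
eef_pos: [0.5563, -0.1052, 0.0199]
orientation: [1.242, 1.186, -1.246]
contact_force: [-3.5, -1.3, -0.4]
finger_gap: 0.0008
```

```bash
python3 trk.py d wrist;python3 plan.py 16 -16 115 24 -34 115 24
```

```text
t 8.55 jig TCP mm [-104.6   53.7] world [ 0.5563 -0.1052  0.0199] yaw_y jig deg -15.2 tilt [-1.    -0.001  0.002] F jig [-3.73 -0.53 -0.43] gap 0.001
wrist {'stripe': (array([-25.2,  72.8], dtype=float32), 'dir deg -15.6 (mod180)', 'size', array([11.9, 73.4])), 'bore': [(-47.0, 38.4, 37.5)]}
t 8.60 jig TCP mm [-104.5   54. ] world [ 0.5563 -0.1049  0.0199] yaw_y jig deg -15.2 tilt [-1.    -0.001  0.002] F jig [-2.9  -0.06  1.06] gap 0.000
[0.034, 0, 0, -0.1, 0.8, -3.1, 0], [0.053, 0, 0, -0.2, 1.4, -5.4, 0], [0.073, 0, 0, -0.2, 2.0, -7.6, 0], [0.092, 0, 0, -0.2, 2.7, -9.8, 0], [0.112, 0, 0, -0.2, 3.4, -12.0, 0], [0.132, 0, 0, -0.2, 4.1, -14.2, 0], [0.151, 0, 0, -0.2, 4.9, -16.4, 0], [0.171, 0, 0, -0.2, 5.7, -18.5, 0], [0.191, 0, 0, -0.2, 6.6, -20.7, 0], [0.21, 0, 0, -0.2, 7.5, -22.8, 0], [0.23, 0, 0, -0.2, 8.5, -24.9, 0], [0.25, 0, 0, -0.2, 9.4, -27.0, 0], [0.269, 0, 0, -0.2, 10.5, -29.0, 0], [0.289, 0, 0, -0.2, 11.6, -31.1, 0], [0.308, 0, 0, -0.2, 12.7, -33.1, 0], [0.328, 0, 0, -0.2, 13.8, -35.1, 0],
```

View pics/wrist_d.png

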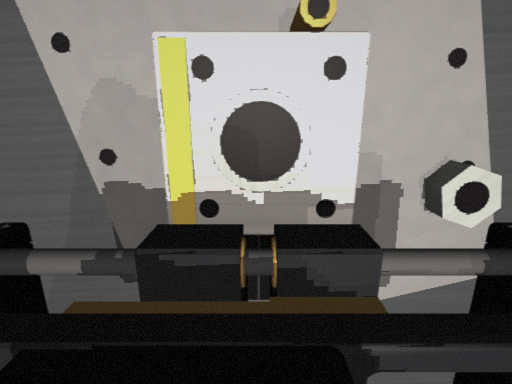

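>>> {"method": "step_arm", "body": {"increments": [[[0.02, 0, 0, 0, 0.6, -2, 0], [0.04, 0, 0, 0, 1.2, -4.2, 0], [0.06, 0, 0, 0, 1.8, -6.4, 0], [0.08, 0, 0, 0, 2.5, -8.6, 0], [0.1, 0, 0, 0, 3.2, -10.8, 0], [0.12, 0, 0, 0, 3.9, -13, 0], [0.14, 0, 0, 0, 4.7, -15.3, 0], [0.16, 0, 0, 0, 5.5, -17.5, 0], [0.18, 0, 0, 0, 6.3, -19.6, 0], [0.2, 0, 0, 0, 7.1, -21.8, 0], [0.22, 0, 0, 0, 8.1, -23.9, 0], [0.24, 0, 0, 0, 9, -26, 0], [0.26, 0, 0, 0, 10, -28.1, 0]]]}}

```text
t: 10.22
eef_pos: [0.5678, -0.077, 0.0198]
orientation: [1.431, 1.046, -1.434]
contact_force: [-1.3, -0.4, 0.6]
finger_gap: 0.0005
```

```bash
cat >> trk.py <<'E'
    import re
    pass
E
python3 trk.py e wrist;python3 plan.py 16 -30 115.2 24 -48 115.2 24
```

```text
t 10.22 jig TCP mm [-87.2  78.8] world [ 0.5678 -0.077   0.0198] yaw_y jig deg -30.2 tilt [-1.    -0.001  0.002] F jig [-1.36 -0.06  0.62] gap 0.000
wrist {'stripe': (array([-7.6, 75.6], dtype=float32), 'dir deg -30.5 (mod180)', 'size', array([11.7, 75.5])), 'bore': [(-36.8, 47.4, 37.4)]}
t 10.28 jig TCP mm [-87.   79.1] world [ 0.568  -0.0766  0.0198] yaw_y jig deg -30.2 tilt [-1.    -0.001  0.002] F jig [-2.99  0.25  0.13] gap 0.001
[0.017, 0, 0, -0.2, 0.1, -1.2, 0], [0.036, 0, 0, -0.2, 0.7, -3.5, 0], [0.056, 0, 0, -0.2, 1.2, -5.7, 0], [0.076, 0, 0, -0.2, 1.9, -8.0, 0], [0.095, 0, 0, -0.2, 2.5, -10.2, 0], [0.115, 0, 0, -0.2, 3.2, -12.4, 0], [0.134, 0, 0, -0.3, 4.0, -14.6, 0], [0.154, 0, 0, -0.3, 4.8, -16.7, 0], [0.174, 0, 0, -0.3, 5.6, -18.9, 0], [0.193, 0, 0, -0.3, 6.5, -21.0, 0], [0.213, 0, 0, -0.3, 7.4, -23.1, 0], [0.233, 0, 0, -0.3, 8.4, -25.2, 0], [0.252, 0, 0, -0.3, 9.4, -27.3, 0], [0.272, 0, 0, -0.3, 10.4, -29.4, 0], [0.292, 0, 0, -0.3, 11.5, -31.4, 0], [0.311, 0, 0, -0.3, 12.6, -33.4, 0],
```

>>> {"method": "step_arm", "body": {"increments": [[[0.02, 0, 0, 0, 0.5, -2, 0], [0.04, 0, 0, 0, 1.0, -4.2, 0], [0.06, 0, 0, 0, 1.6, -6.4, 0], [0.08, 0, 0, 0, 2.2, -8.6, 0], [0.1, 0, 0, 0, 2.9, -10.8, 0], [0.12, 0, 0, 0, 3.6, -13, 0], [0.14, 0, 0, 0, 4.4, -15.2, 0], [0.16, 0, 0, 0, 5.2, -17.4, 0], [0.18, 0, 0, 0, 6, -19.6, 0], [0.2, 0, 0, 0, 6.9, -21.7, 0], [0.22, 0, 0, 0, 7.9, -23.8, 0], [0.24, 0, 0, 0, 8.9, -25.9, 0], [0.26, 0, 0, 0, 9.9, -28, 0], [0.28, 0, 0, 0, 11, -30.1, 0]]]}}

```text
t: 12.02
eef_pos: [0.5878, -0.0511, 0.0197]
orientation: [1.627, 0.869, -1.63]
contact_force: [-2.3, 0.1, -0.3]
finger_gap: 0.0003
```

```bash
python3 trk.py f wrist;python3 plan.py 16 -46.5 115.2 24 -64 115.2 24
```

```text
t 12.03 jig TCP mm [-62.1  99.7] world [ 0.5878 -0.0511  0.0197] yaw_y jig deg -46.3 tilt [-1.    -0.     0.002] F jig [-2.19  0.62 -0.29] gap 0.000
wrist {'stripe': (array([10. , 71.3], dtype=float32), 'dir deg -46.3 (mod180)', 'size', array([11.9, 74.9])), 'bore': [(-26.1, 52.4, 37.5)]}
t 12.07 jig TCP mm [-61.7 100. ] world [ 0.5881 -0.0507  0.0197] yaw_y jig deg -46.3 tilt [-1.     0.     0.002] F jig [-2.87  0.62 -0.79] gap 0.000
[0.023, 0, 0, -0.3, 0.3, -2.1, 0], [0.042, 0, 0, -0.3, 0.8, -4.3, 0], [0.061, 0, 0, -0.3, 1.4, -6.5, 0], [0.08, 0, 0, -0.3, 2.0, -8.7, 0], [0.099, 0, 0, -0.3, 2.7, -10.8, 0], [0.118, 0, 0, -0.3, 3.4, -12.9, 0], [0.137, 0, 0, -0.3, 4.1, -15.1, 0], [0.156, 0, 0, -0.3, 4.9, -17.2, 0], [0.175, 0, 0, -0.3, 5.7, -19.3, 0], [0.195, 0, 0, -0.3, 6.5, -21.3, 0], [0.214, 0, 0, -0.3, 7.4, -23.4, 0], [0.233, 0, 0, -0.3, 8.4, -25.4, 0], [0.252, 0, 0, -0.3, 9.3, -27.5, 0], [0.271, 0, 0, -0.3, 10.4, -29.5, 0], [0.29, 0, 0, -0.3, 11.4, -31.5, 0], [0.309, 0, 0, -0.3, 12.5, -33.4, 0],
```

View pics/wrist_f.png

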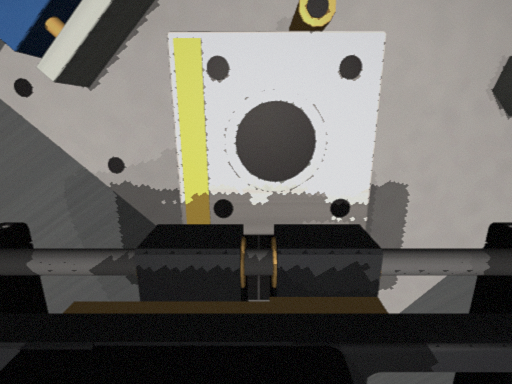

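>>> {"method": "step_arm", "body": {"increments": [[[0.02, 0, 0, 0, 0.4, -2, 0], [0.04, 0, 0, 0, 0.8, -4.2, 0], [0.06, 0, 0, 0, 1.4, -6.4, 0], [0.08, 0, 0, 0, 2.0, -8.6, 0], [0.1, 0, 0, 0, 2.7, -10.8, 0], [0.12, 0, 0, 0, 3.4, -13, 0], [0.14, 0, 0, 0, 4.2, -15.2, 0], [0.16, 0, 0, 0, 5.0, -17.4, 0], [0.18, 0, 0, 0, 5.9, -19.6, 0], [0.2, 0, 0, 0, 6.8, -21.7, 0], [0.22, 0, 0, 0, 7.7, -23.8, 0]]]}}

```text
t: 13.45
eef_pos: [0.6079, -0.0351, 0.0197]
orientation: [1.776, 0.708, -1.778]
contact_force: [-2.4, -0.3, -0.6]
finger_gap: 0.0005
```

```bash
python3 trk.py g wrist;python3 plan.py 16 -58 115.2 24 -74 115.2 24; python3 -c "
from rig import manip;import numpy as np;print(np.round(manip.read_state()['q'],2))"
```

```text
t 13.45 jig TCP mm [-39. 111.] world [ 0.6079 -0.0351  0.0197] yaw_y jig deg -59.0 tilt [-1.     0.001  0.001] F jig [-2.39  0.21 -0.6 ] gap 0.000
wrist {'stripe': (array([21.1, 64.2], dtype=float32), 'dir deg -58.3 (mod180)', 'size', array([11.7, 69.4])), 'bore': [(-18.9, 54.5, 37.4)]}
t 13.50 jig TCP mm [-38.6 111.1] world [ 0.6082 -0.0349  0.0197] yaw_y jig deg -59.0 tilt [-1.     0.001  0.001] F jig [-1.54  1.62 -0.16] gap 0.000
[0.0, 0, 0, -0.3, -0.1, 0.1, 0], [0.018, 0, 0, -0.3, 0.4, -1.9, 0], [0.035, 0, 0, -0.3, 0.9, -3.9, 0], [0.053, 0, 0, -0.3, 1.4, -5.9, 0], [0.07, 0, 0, -0.3, 1.9, -7.9, 0], [0.087, 0, 0, -0.3, 2.5, -9.9, 0], [0.105, 0, 0, -0.3, 3.1, -11.8, 0], [0.122, 0, 0, -0.3, 3.7, -13.8, 0], [0.14, 0, 0, -0.3, 4.4, -15.7, 0], [0.157, 0, 0, -0.3, 5.1, -17.6, 0], [0.175, 0, 0, -0.3, 5.9, -19.5, 0], [0.192, 0, 0, -0.3, 6.6, -21.4, 0], [0.21, 0, 0, -0.3, 7.5, -23.3, 0], [0.227, 0, 0, -0.3, 8.3, -25.2, 0], [0.245, 0, 0, -0.3, 9.2, -27.1, 0], [0.262, 0, 0, -0.3, 10.1, -28.9, 0], [-0.59  0.51  0.75  1.79 -0.4   1.01 -2.06]
```

>>> {"method": "step_arm", "body": {"increments": [[[0.02, 0, 0, 0, 0.6, -2.0, 0], [0.037, 0, 0, 0, 1.2, -4, 0], [0.055, 0, 0, 0, 1.7, -6, 0], [0.072, 0, 0, 0, 2.2, -8, 0], [0.09, 0, 0, 0, 2.8, -10, 0], [0.107, 0, 0, 0, 3.4, -12, 0], [0.125, 0, 0, 0, 4.0, -14, 0], [0.142, 0, 0, 0, 4.7, -15.8, 0], [0.16, 0, 0, 0, 5.4, -17.7, 0], [0.177, 0, 0, 0, 6.2, -19.6, 0], [0.195, 0, 0, 0, 6.9, -21.5, 0], [0.212, 0, 0, 0, 7.8, -23.4, 0], [0.23, 0, 0, 0, 8.6, -25.3, 0], [0.247, 0, 0, 0, 9.5, -27.1, 0]]]}}

```text
t: 15.25
eef_pos: [0.6346, -0.023, 0.0197]
orientation: [1.934, 0.504, -1.934]
contact_force: [-2.0, 0.9, 1.2]
finger_gap: 0.0003
```

```bash
python3 trk.py h wrist scene;python3 plan.py 12 -73.5 115.2 24 -85 115.2 24; python3 -c "
from rig import manip;import numpy as np;print(np.round(manip.read_state()['q'],2))"
```

```text
t 15.25 jig TCP mm [-10.3 117. ] world [ 0.6346 -0.023   0.0197] yaw_y jig deg -73.2 tilt [-1.     0.001  0.001] F jig [-1.79  1.28  1.2 ] gap 0.000
wrist {'stripe': (array([31.4, 55.7], dtype=float32), 'dir deg -72.8 (mod180)', 'size', array([11.6, 69.8])), 'bore': [(-9.7, 56.1, 37.5)]}
scene {'stripe': (array([27.1, 63.7], dtype=float32), 'dir deg -73.0 (mod180)', 'size', array([10. , 85.8])), 'bore': [(-11.0, 54.9, 34.2)]}
t 15.35 jig TCP mm [-10. 117.] world [ 0.6349 -0.0229  0.0197] yaw_y jig deg -73.2 tilt [-1.     0.002  0.   ] F jig [ 0.56  1.73 -0.59] gap 0.000
[0.023, 0, 0, -0.3, 0.3, -2.3, 0], [0.04, 0, 0, -0.3, 0.7, -4.2, 0], [0.056, 0, 0, -0.3, 1.2, -6.1, 0], [0.073, 0, 0, -0.3, 1.8, -8.0, 0], [0.09, 0, 0, -0.3, 2.3, -9.9, 0], [0.106, 0, 0, -0.3, 2.9, -11.7, 0], [0.123, 0, 0, -0.3, 3.5, -13.6, 0], [0.14, 0, 0, -0.3, 4.2, -15.5, 0], [0.157, 0, 0, -0.3, 4.9, -17.3, 0], [0.173, 0, 0, -0.3, 5.6, -19.2, 0], [0.19, 0, 0, -0.3, 6.3, -21.0, 0], [0.207, 0, 0, -0.3, 7.1, -22.8, 0], [-0.61  0.57  0.78  1.72 -0.46  1.04 -2.3 ]
```

View pics/wrist_h.png

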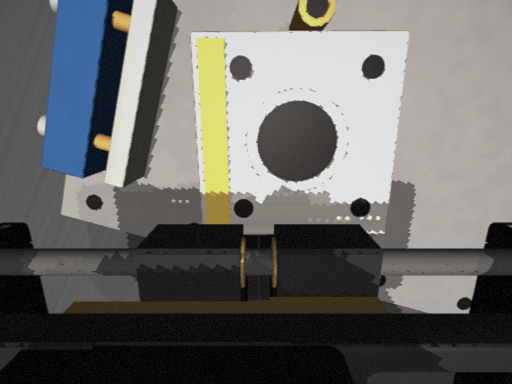

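View pics/scene_h.png

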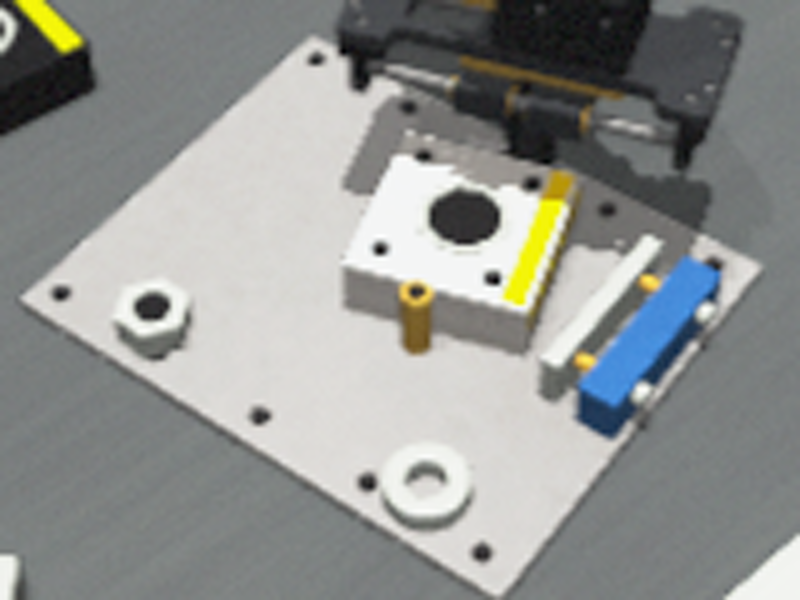

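>>> {"method": "step_arm", "body": {"increments": [[[0.02, 0, 0, 0, 0.7, -2.0, 0], [0.037, 0, 0, 0, 1.2, -4, 0], [0.055, 0, 0, 0, 1.7, -6, 0], [0.072, 0, 0, 0, 2.2, -8, 0], [0.09, 0, 0, 0, 2.8, -10, 0], [0.107, 0, 0, 0, 3.4, -12, 0], [0.125, 0, 0, 0, 4.0, -14, 0], [0.142, 0, 0, 0, 4.7, -15.8, 0], [0.16, 0, 0, 0, 5.4, -17.7, 0], [0.177, 0, 0, 0, 6.2, -19.6, 0], [0.195, 0, 0, 0, 6.9, -21.5, 0], [0.212, 0, 0, 0, 7.7, -23.4, 0], [0.23, 0, 0, 0, 8.5, -25.3, 0], [0.247, 0, 0, 0, 9.3, -27.1, 0]]]}}

```text
t: 17.1
eef_pos: [0.6634, -0.0178, 0.0198]
orientation: [2.08, 0.274, -2.079]
contact_force: [-1.7, 0.9, -0.0]
finger_gap: 0.0004
```

```bash
python3 trk.py i wrist scene; python3 -c "
from rig import manip;import numpy as np;print(np.round(manip.read_state()['q'],2))"
```

```text
t 17.10 jig TCP mm [ 18.9 115.9] world [ 0.6634 -0.0178  0.0198] yaw_y jig deg -87.4 tilt [-1.     0.002 -0.   ] F jig [-1.46  1.28 -0.01] gap 0.000
wrist {'stripe': (array([41.7, 46.7], dtype=float32), 'dir deg -87.0 (mod180)', 'size', array([11.6, 69.9]))}
scene {'stripe': (array([39.7, 53.5], dtype=float32), 'dir deg -87.1 (mod180)', 'size', array([10.4, 86.3])), 'bore': [(0.8, 55.0, 34.2)]}
[-0.62  0.64  0.82  1.64 -0.52  1.08 -2.52]
```

View pics/wrist_i.png

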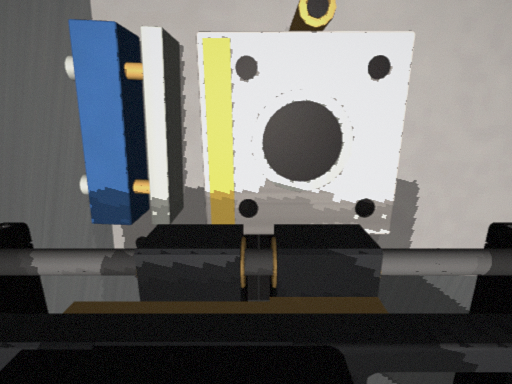

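Run:
```python
from h import *
c=manip.get_calibration("wrist")
for z,pts in ((.038,[(164,32),(168,120),(170,205)]),(.008,[(183,40),(183,120),(182,200)]),(.044,[(198,36),(202,120),(207,220),(412,34),(404,130)])):
    for u,v in pts: print(z,u,v,np.round(Rj.T@(onz(c,u,v,z)-J0)*1e3,1))
```

```text
0.038 164 32 [67.7 11.3]
0.038 168 120 [67.3 49.8]
0.038 170 205 [67.8 93.3]
0.008 183 40 [66.7  7.8]
0.008 183 120 [67.6 50.5]
0.008 182 200 [69.3 99.8]
0.044 198 36 [51.2 13.6]
0.044 202 120 [49.6 48.9]
0.044 207 220 [47.3 98.5]
0.044 412 34 [-41.4   8.4]
0.044 404 130 [-45.2  49. ]
```

>>> {"method": "step_arm", "body": {"increments": [[[0, 0, 0, 0, -6, 0, 0], [0, 0, 0, 0, -16, 0, 0], [0, 0, 0, -20, -26, 0, 0], [0, 0, 0, -50, -30, 0, 0], [0, 0, 0, -70, -30, 0, 0]]]}}

```text
t: 17.82
eef_pos: [0.6567, 0.0123, 0.0925]
orientation: [2.083, 0.276, -2.074]
contact_force: [0.2, -0.8, 0.5]
finger_gap: 0.0008
```

```bash
python3 trk.py j wrist scene
python3 - <<'E'
from h import *
s,M=st()
for tgt,z in (((-60,110),.09),((-82,66),.09),((-82,66),.020)):
    w=J0+Rj@(np.array(tgt)/1e3); print(tgt,np.round(M.T@(np.r_[w,z]-s["eef_pos"])*1e3,1))
E
```

```text
t 17.82 jig TCP mm [ 18.8 146.7] world [0.6567 0.0123 0.0925] yaw_y jig deg -87.3 tilt [-1.     0.002 -0.004] F jig [ 0.02 -0.81  0.5 ] gap 0.001
wrist {'stripe': (array([43. , 24.4], dtype=float32), 'dir deg 84.7 (mod180)', 'size', array([10.6, 29.7]))}
scene {'stripe': (array([39.6, 56. ], dtype=float32), 'dir deg -87.0 (mod180)', 'size', array([10.6, 87.9])), 'bore': [(0.7, 55.0, 34.1)]}
t 17.93 jig TCP mm [ 19.7 145.5] world [0.6577 0.0113 0.0933] yaw_y jig deg -87.3 tilt [-1.     0.003 -0.006] F jig [-0.   -0.89  0.02] gap 0.000
(-60, 110) [ 2.8 31.7 81.3]
(-82, 66) [  2.8  74.6 105.3]
(-82, 66) [ 72.8  74.4 105.8]
```

View pics/wrist_j.png

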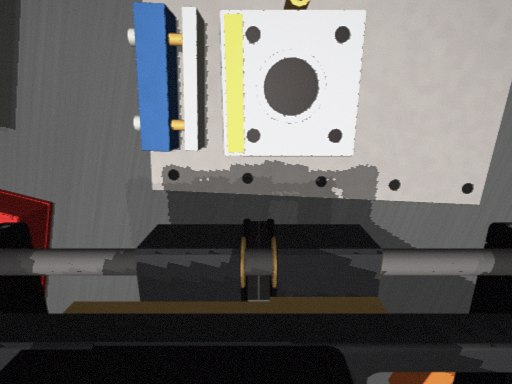

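>>> {"method": "step_arm", "body": {"increments": [[[-0.17, 0, 0, 0, 8, 20, 0], [-0.34, 0, 0, 0, 16, 40, 0], [-0.51, 0, 0, 0, 24, 60, 0], [-0.68, 0, 0, 0, 32, 81, 0], [-0.85, 0, 0, 0, 55, 93, 0], [-1.02, 0, 0, 0, 80, 105, 0], [-1.19, 0, 0, 0, 80, 105, 0], [-1.36, 0, 0, 0, 80, 105, 0], [-1.524, 0, 0, 0, 80, 105, 0], [-1.524, 0, 0, 10, 80, 105, 0], [-1.524, 0, 0, 30, 80, 105, 0], [-1.524, 0, 0, 50, 80, 105, 0], [-1.524, 0, 0, 65, 80, 105, 0], [-1.524, 0, 0, 70, 80, 105, 0], [-1.524, 0, 0, 72, 80, 105, 0]]]}}

```text
t: 19.8
eef_pos: [0.5779, -0.0937, 0.0206]
orientation: [1.049, 1.298, -1.044]
contact_force: [0.7, 0.8, -0.6]
finger_gap: -0.0
```

```bash
python3 trk.py k wrist scene
```

```text
t 19.80 jig TCP mm [-80.9  60.3] world [ 0.5779 -0.0937  0.0206] yaw_y jig deg -0.0 tilt [-1.     0.006  0.003] F jig [ 0.81  0.59 -0.56] gap -0.000
wrist {'stripe': (array([36.8, 66.7], dtype=float32), 'dir deg -88.6 (mod180)', 'size', array([ 5.3, 89.6]))}
scene {'stripe': (array([39.6, 55.7], dtype=float32), 'dir deg -87.2 (mod180)', 'size', array([10.6, 87.9])), 'bore': [(0.8, 55.0, 34.2)]}
```

View pics/wrist_k.png

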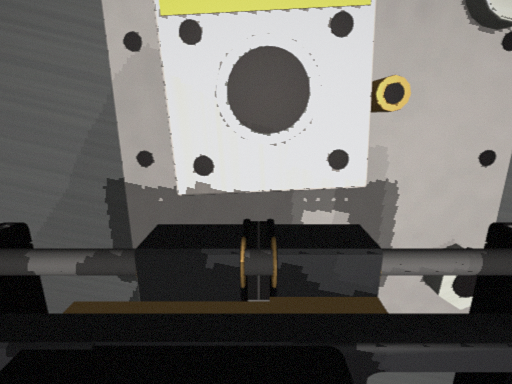

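>>> {"method": "step_arm", "body": {"increments": [[[0, 0, 0, 0, 6, 0, 0], [0, 0, 0, 0, 12, 0, 0], [0, 0, 0, 0, 17, 0, 0], [0, 0, 0, 0, 20, 0, 0], [0, 0, 0, 0, 22, 0, 0], [0, 0, 0, 0, 24, 0, 0], [0, 0, 0, 0, 26, 0, 0], [0, 0, 0, 0, 28, 0, 0], [0, 0, 0, 0, 30, 0.3, 0], [0, 0, 0, 0, 32, 0.6, 0], [0, 0, 0, 0, 34, 0.9, 0]]]}}

```text
t: 21.28
eef_pos: [0.6117, -0.0872, 0.0213]
orientation: [1.049, 1.298, -1.043]
contact_force: [-4.4, 0.8, 0.2]
finger_gap: 0.0006
```

```bash
python3 trk.py l wrist scene
```

```text
t 21.27 jig TCP mm [-46.6  59.3] world [ 0.6117 -0.0872  0.0213] yaw_y jig deg 0.0 tilt [-1.     0.007  0.003] F jig [-4.12  1.7   0.25] gap 0.001
wrist {'stripe': (array([52.6, 57.4], dtype=float32), 'dir deg -89.4 (mod180)', 'size', array([11.7, 89.4]))}
scene {'stripe': (array([51.4, 54.6], dtype=float32), 'dir deg -89.5 (mod180)', 'size', array([10.7, 87.4])), 'bore': [(12.8, 55.2, 34.2)]}
```

View pics/scene_l.png

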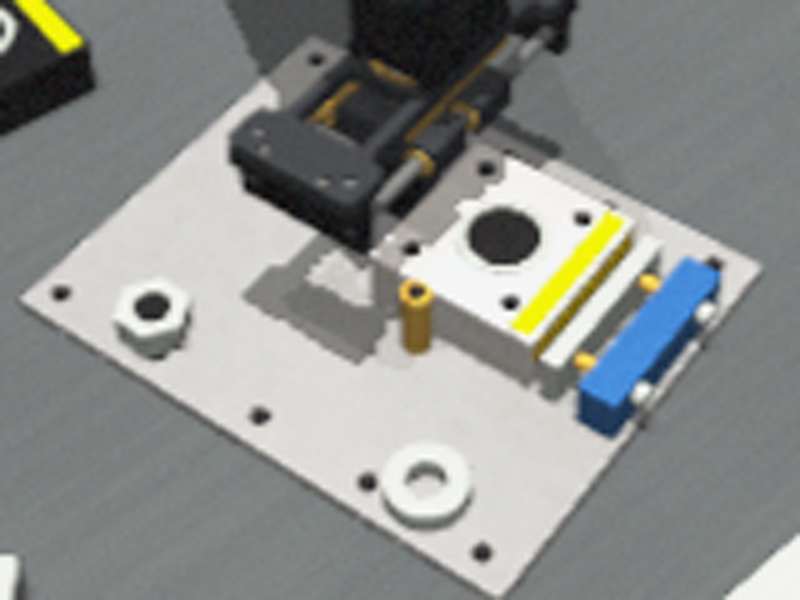

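View pics/wrist_l.png

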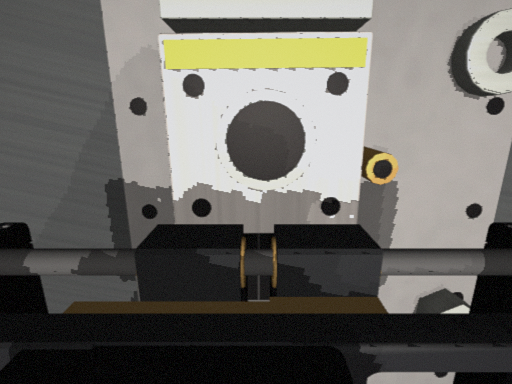

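>>> {"method": "step_arm", "body": {"increments": [[[0, 0, 0, 0, 0.6, 0, 0], [0, 0, 0, 0, 1.2, 0, 0], [0, 0, 0, 0, 1.8, 0.2, 0], [0, 0, 0, 0, 2.4, 0.2, 0], [0, 0, 0, 0, 3, 0.4, 0], [0, 0, 0, 0, 3.5, 0.4, 0], [0, 0, 0, 0, 4, 0.6, 0], [0, 0, 0, 0, 4.4, 0.6, 0]]]}}

```text
t: 22.38
eef_pos: [0.6167, -0.0869, 0.0215]
orientation: [1.049, 1.297, -1.043]
contact_force: [-3.5, 1.0, -0.2]
finger_gap: 0.0006
```

```bash
python3 -c "
from h import *;st()"
```

```text
t 22.38 jig TCP mm [-41.7  58.5] world [ 0.6167 -0.0869  0.0215] yaw_y jig deg 0.0 tilt [-1.     0.008  0.003] F jig [-3.18  1.76 -0.22] gap 0.001
```

>>> {"method": "step_arm", "body": {"increments": [[[0, 0, 0, 0.5, 0.4, 0, 0], [0, 0, 0, 0.5, 0.7, 0, 0], [0, 0, 0, 0.5, 1.0, 0, 0], [0, 0, 0, 0.5, 1.3, 0, 0]]]}}

```text
t: 22.88
eef_pos: [0.6181, -0.0869, 0.0211]
orientation: [1.049, 1.296, -1.043]
contact_force: [-3.1, -0.3, 1.4]
finger_gap: 0.0001
```

```bash
python3 -c "
from h import *;st()"
```

```text
t 22.88 jig TCP mm [-40.3  58.2] world [ 0.6181 -0.0869  0.0211] yaw_y jig deg -0.0 tilt [-1.     0.008  0.004] F jig [-3.12  0.36  1.39] gap 0.000
```

>>> {"method": "step_arm", "body": {"increments": [[[0, 0, 0, 0.3, 0.4, 0, 0], [0, 0, 0, 0.3, 0.7, 0, 0], [0, 0, 0, 0.3, 1.0, 0, 0]]]}}

```text
t: 23.25
eef_pos: [0.6186, -0.087, 0.0208]
orientation: [1.049, 1.297, -1.043]
contact_force: [-5.5, -0.9, 2.8]
finger_gap: 0.0006
```

```bash
python3 trk.py m wrist scene
```

```text
t 23.25 jig TCP mm [-39.8  58. ] world [ 0.6186 -0.087   0.0208] yaw_y jig deg -0.0 tilt [-1.     0.007  0.004] F jig [-5.6   0.28  2.82] gap 0.001
wrist {'stripe': (array([59.3, 57. ], dtype=float32), 'dir deg -89.9 (mod180)', 'size', array([11.4, 89.6]))}
scene {'stripe': (array([57.7, 54.7], dtype=float32), 'dir deg -90.0 (mod180)', 'size', array([10.9, 88.3])), 'bore': [(18.7, 55.4, 34.1)]}
```

View pics/wrist_m.png

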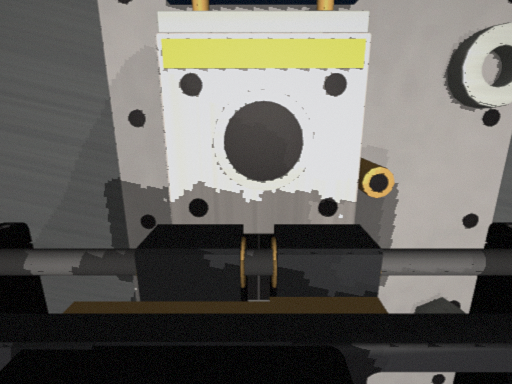

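>>> {"method": "step_arm", "body": {"increments": [[[0, 0, 0, 0, -4, 0, 0], [0, 0, 0, 0, -12, 0, 0], [0, 0, 0, -25, -15, 0, 0], [0, 0, 0, -55, -15, 0, 0], [0, 0, 0, -55, 0, -40, 0], [0, 0, 0, -55, 25, -75, 0], [0, 0, 0, -55, 42, -82, 0], [0, 0, 0, -55, 42, -82, 0], [0, 0, 0, -30, 42, -82, 0], [0, 0, 0, -10, 42, -82, 0], [0, 0, 0, 0, 42, -82, 0], [0, 0, 0, 0.5, 42, -82, 0]]]}}

```text
t: 24.85
eef_pos: [0.6412, 0.0017, 0.0195]
orientation: [1.049, 1.297, -1.045]
contact_force: [0.4, 0.9, 0.6]
finger_gap: 0.0007
```

```bash
python3 trk.py n top scene
```

```text
t 24.85 jig TCP mm [  1.4 139.7] world [0.6412 0.0017 0.0195] yaw_y jig deg -0.1 tilt [-1.     0.006  0.004] F jig [0.61 0.74 0.56] gap 0.001
top {}
scene {'stripe': (array([57.6, 54.9], dtype=float32), 'dir deg -89.9 (mod180)', 'size', array([10.9, 88.3])), 'bore': [(17.8, 55.9, 35.5)]}
```

View pics/scene_n.png

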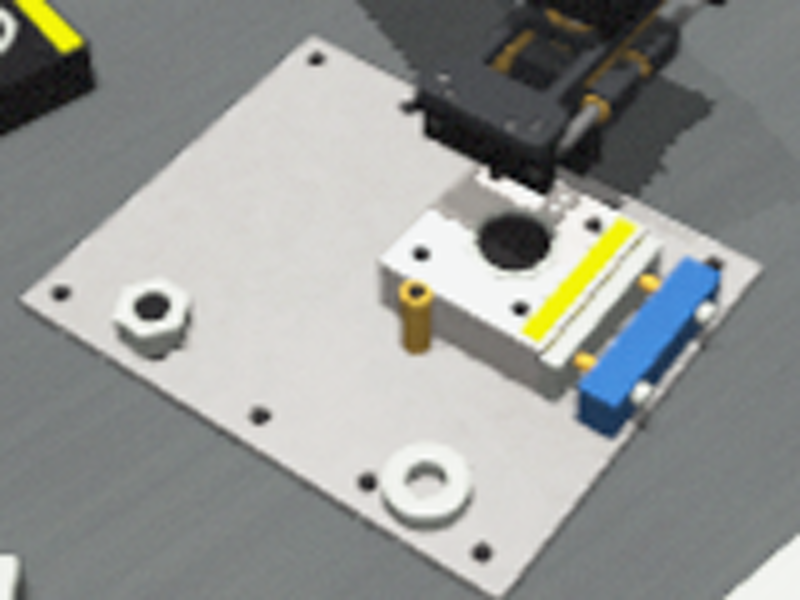

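>>> {"method": "step_arm", "body": {"increments": [[[0, 0, 0, 0, 0, 4, 0], [0, 0, 0, 0, 0, 8, 0], [0, 0, 0, 0, 0, 12, 0], [0, 0, 0, 0, 0, 15, 0], [0, 0, 0, 0, 0, 16, 0], [0, 0, 0, 0, 0, 17, 0], [0, 0, 0, 0, 0, 18, 0]]]}}

```text
t: 25.82
eef_pos: [0.6461, -0.0156, 0.0207]
orientation: [1.049, 1.296, -1.043]
contact_force: [-0.8, -0.2, -0.7]
finger_gap: 0.0005
```

>>> {"method": "step_arm", "body": {"increments": [[[0, 0, 0, 0, 0, 0.5, 0], [0, 0, 0, 0, 0, 1, 0], [0, 0, 0, 0, 0, 1.5, 0]]]}}

```text
t: 26.2
eef_pos: [0.6465, -0.017, 0.0208]
orientation: [1.049, 1.296, -1.043]
contact_force: [0.0, 0.5, -0.1]
finger_gap: 0.0003
```

```bash
python3 trk.py o wrist scene
```

```text
t 26.20 jig TCP mm [  2.6 120.3] world [ 0.6465 -0.017   0.0208] yaw_y jig deg -0.0 tilt [-1.     0.008  0.004] F jig [ 0.1   0.45 -0.09] gap 0.000
wrist {'stripe': (array([59.3, 56.4], dtype=float32), 'dir deg -89.9 (mod180)', 'size', array([89.7, 11.1]))}
scene {'stripe': (array([57.7, 55. ], dtype=float32), 'dir deg -89.8 (mod180)', 'size', array([10.8, 88.3]))}
```

View pics/wrist_o.png

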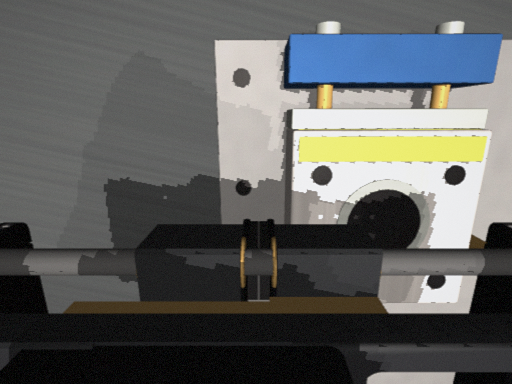

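>>> {"method": "step_arm", "body": {"increments": [[[0, 0, 0, 0, 0, 0.5, 0], [0, 0, 0, 0, 0, 1, 0], [0, 0, 0, 0, 0, 1.5, 0], [0, 0, 0, 0, 0, 2, 0]]]}}

```text
t: 26.8
eef_pos: [0.6469, -0.019, 0.0208]
orientation: [1.049, 1.296, -1.043]
contact_force: [-0.1, -0.1, 0.6]
finger_gap: 0.0005
```

>>> {"method": "step_arm", "body": {"increments": [[[0, 0, 0, 0, 0, 0.5, 0], [0, 0, 0, 0, 0, 1, 0], [0, 0, 0, 0, 0, 1.5, 0], [0, 0, 0, 0, 0, 2, 0]]]}}

```text
t: 27.3
eef_pos: [0.6473, -0.0211, 0.0208]
orientation: [1.049, 1.296, -1.043]
contact_force: [0.3, -0.7, -0.2]
finger_gap: 0.0003
```

```bash
python3 -c "
from h import *;st()"
```

```text
t 27.30 jig TCP mm [  2.5 116.1] world [ 0.6473 -0.0211  0.0208] yaw_y jig deg -0.0 tilt [-1.     0.008  0.004] F jig [ 0.14 -0.76 -0.18] gap 0.000
```

>>> {"method": "step_arm", "body": {"increments": [[[0, 0, 0, 0, 0, 0.5, 0], [0, 0, 0, 0, 0, 1, 0], [0, 0, 0, 0, 0, 1.5, 0], [0, 0, 0, 0, 0, 2, 0]]]}}

```text
t: 27.8
eef_pos: [0.6478, -0.0231, 0.0208]
orientation: [1.049, 1.296, -1.043]
contact_force: [-0.0, -0.9, 0.2]
finger_gap: 0.0005
```

```bash
python3 -c "
from h import *;st()"
```

```text
t 27.80 jig TCP mm [  2.5 114.1] world [ 0.6478 -0.0231  0.0208] yaw_y jig deg -0.0 tilt [-1.     0.008  0.004] F jig [-0.2  -0.89  0.19] gap 0.001
```

>>> {"method": "step_arm", "body": {"increments": [[[0, 0, 0, 0, 0, 0.5, 0], [0, 0, 0, 0, 0, 1, 0], [0, 0, 0, 0, 0, 1.5, 0], [0, 0, 0, 0, 0, 2, 0]]]}}

```text
t: 28.3
eef_pos: [0.6479, -0.0237, 0.0207]
orientation: [1.05, 1.298, -1.042]
contact_force: [-1.5, 4.6, 1.6]
finger_gap: 0.0005
```

```bash
python3 trk.py p wrist
```

```text
t 28.30 jig TCP mm [  2.5 113.4] world [ 0.6479 -0.0237  0.0207] yaw_y jig deg 0.0 tilt [-1.     0.007  0.002] F jig [-0.45  4.77  1.58] gap 0.000
wrist {'stripe': (array([59.2, 55.7], dtype=float32), 'dir deg -89.7 (mod180)', 'size', array([11.6, 89.5]))}
```

View pics/wrist_p.png

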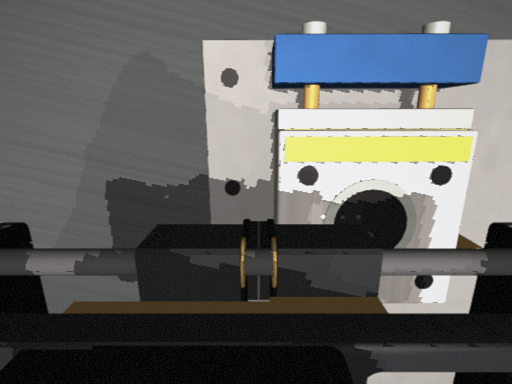

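>>> {"method": "step_arm", "body": {"increments": [[[0, 0, 0, 0, 0, 1.3, 0], [0, 0, 0, 0, 0, 1.7, 0], [0, 0, 0, 0, 0, 2.1, 0], [0, 0, 0, 0, 0, 2.3, 0]]]}}

```text
t: 28.85
eef_pos: [0.648, -0.0238, 0.0207]
orientation: [1.05, 1.301, -1.041]
contact_force: [-3.7, 6.1, 2.4]
finger_gap: 0.0001
```

```bash
python3 trk.py q wrist
```

```text
t 28.85 jig TCP mm [  2.6 113.4] world [ 0.648  -0.0238  0.0207] yaw_y jig deg 0.1 tilt [-1.     0.007 -0.001] F jig [-2.3   6.76  2.35] gap 0.000
wrist {'stripe': (array([59.3, 55.7], dtype=float32), 'dir deg -89.7 (mod180)', 'size', array([11.5, 89.5]))}
```

>>> {"method": "step_arm", "body": {"increments": [[[0, 0, 0, 0, 0, -4, 0], [0, 0, 0, 0, 0, -12, 0], [0, 0, 0, -25, 0, -16, 0], [0, 0, 0, -55, 0, -16, 0], [0, 0, 0, -55, -30, 0, 0], [0, 0, 0, -55, -60, 40, 0], [0, 0, 0, -55, -62, 57, 0], [0, 0, 0, -55, -62, 57, 0], [0, 0, 0, -30, -62, 57, 0], [0, 0, 0, -10, -62, 57, 0], [0, 0, 0, 0, -62, 57, 0], [0, 0, 0, 0.5, -62, 57, 0]]]}}

```text
t: 30.4
eef_pos: [0.5994, -0.0924, 0.0188]
orientation: [1.049, 1.303, -1.041]
contact_force: [0.9, 0.5, -0.0]
finger_gap: 0.0007
```

```bash
python3 trk.py r wrist scene
```

```text
t 30.40 jig TCP mm [-59.7  56.9] world [ 0.5994 -0.0924  0.0188] yaw_y jig deg 0.1 tilt [-1.     0.005 -0.001] F jig [ 0.97  0.3  -0.05] gap 0.001
wrist {'stripe': (array([56.4, 56.8], dtype=float32), 'dir deg -89.9 (mod180)', 'size', array([ 6. , 89.5]))}
scene {'stripe': (array([57.7, 54.7], dtype=float32), 'dir deg -90.0 (mod180)', 'size', array([10.9, 88.3])), 'bore': [(18.7, 55.4, 34.1)]}
```

View pics/wrist_r.png

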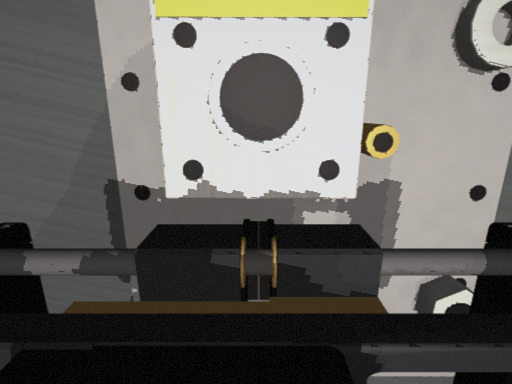

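>>> {"method": "step_arm", "body": {"increments": [[[0, 0, 0, 0, 5, 0, 0], [0, 0, 0, 0, 10, 0, 0], [0, 0, 0, 0, 14, 0, 0], [0, 0, 0, 0, 16, 0, 0], [0, 0, 0, 0, 17.5, 0, 0], [0, 0, 0, 0, 18.5, 0, 0]]]}}

```text
t: 31.25
eef_pos: [0.6183, -0.0889, 0.0202]
orientation: [1.05, 1.301, -1.041]
contact_force: [-0.1, 0.1, 0.0]
finger_gap: 0.0004
```

>>> {"method": "step_arm", "body": {"increments": [[[0, 0, 0, 0, 0.4, 0, 0], [0, 0, 0, 0, 0.8, 0, 0], [0, 0, 0, 0, 1.2, 0, 0]]]}}

```text
t: 31.62
eef_pos: [0.619, -0.0888, 0.0201]
orientation: [1.05, 1.302, -1.041]
contact_force: [-2.1, -0.5, 0.6]
finger_gap: 0.0009
```

```bash
python3 -c "
from h import *;st()"
```

```text
t 31.62 jig TCP mm [-39.8  56.2] world [ 0.619  -0.0888  0.0201] yaw_y jig deg 0.1 tilt [-1.     0.006 -0.001] F jig [-2.17 -0.08  0.56] gap 0.001
```

>>> {"method": "step_arm", "body": {"increments": [[[0, 0, 0, 0, 0.6, 0.2, 0], [0, 0, 0, 0, 1.0, 0.4, 0], [0, 0, 0, 0, 1.4, 0.4, 0]]]}}

```text
t: 32.0
eef_pos: [0.619, -0.089, 0.0197]
orientation: [1.049, 1.304, -1.043]
contact_force: [-6.0, 0.0, 2.3]
finger_gap: 0.0003
```

```bash
python3 -c "
from h import *;st()"
```

```text
t 32.00 jig TCP mm [-39.8  56. ] world [ 0.619  -0.089   0.0197] yaw_y jig deg 0.1 tilt [-1.     0.003 -0.002] F jig [-5.82  1.33  2.29] gap 0.000
```

>>> {"method": "step_arm", "body": {"increments": [[[0, 0, 0, 0, 1.4, 0.2, 0], [0, 0, 0, 0, 1.8, 0.4, 0], [0, 0, 0, 0, 2.2, 0.4, 0], [0, 0, 0, 0, 2.5, 0.4, 0], [0, 0, 0, 0, 2.7, 0.4, 0], [0, 0, 0, 0, 2.8, 0.4, 0], [0, 0, 0, 0, 2.8, 0.4, 0]]]}}

```text
t: 32.88
eef_pos: [0.619, -0.0893, 0.0191]
orientation: [1.047, 1.309, -1.047]
contact_force: [-8.9, -0.4, 5.4]
finger_gap: 0.0005
```

```bash
python3 -c "
from h import *;st()"
```

```text
t 32.88 jig TCP mm [-39.9  55.6] world [ 0.619  -0.0893  0.0191] yaw_y jig deg 0.0 tilt [-1.    -0.002 -0.003] F jig [-8.82  1.5   5.38] gap 0.000
```

>>> {"method": "step_arm", "body": {"increments": [[[0, 0, 0, -1.0, 2.8, 0, 0], [0, 0, 0, -1.2, 3.3, 0, 0], [0, 0, 0, -1.2, 3.7, 0, 0], [0, 0, 0, -1.2, 4.0, 0, 0], [0, 0, 0, -1.2, 4.0, 0, 0]]]}}

```text
t: 33.5
eef_pos: [0.6189, -0.0893, 0.0192]
orientation: [1.045, 1.315, -1.053]
contact_force: [-10.7, 0.0, 4.4]
finger_gap: 0.0003
```

```bash
python3 -c "
from h import *;st()"
```

```text
t 33.50 jig TCP mm [-40.   55.7] world [ 0.6189 -0.0893  0.0192] yaw_y jig deg -0.0 tilt [-1.    -0.01  -0.005] F jig [-10.41   2.34   4.39] gap 0.000
```

>>> {"method": "step_arm", "body": {"increments": [[[0, 0, 0.005, -1.2, 4.0, 0, 0], [0, 0, 0.01, -1.5, 4.4, 0, 0], [0, 0, 0.015, -1.5, 4.7, 0, 0], [0, 0, 0.015, -1.5, 4.7, 0, 0]]]}}

```text
t: 34.0
eef_pos: [0.619, -0.0892, 0.0192]
orientation: [1.051, 1.312, -1.048]
contact_force: [-10.7, -1.7, 3.1]
finger_gap: 0.0008
```

```bash
python3 -c "
from h import *;st()"
```

```text
t 34.00 jig TCP mm [-39.9  55.7] world [ 0.619  -0.0892  0.0192] yaw_y jig deg -0.1 tilt [-1.    -0.004 -0.007] F jig [-10.85   0.68   3.14] gap 0.001
```

>>> {"method": "step_arm", "body": {"increments": [[[0, 0, 0.003, -1.2, 4.2, 0, 0], [0, 0, 0.003, -1.2, 4.7, 0, 0], [0, 0, 0.003, -1.2, 5.1, 0, 0], [0, 0, 0.003, -1.2, 5.4, 0, 0], [0, 0, 0.003, -1.2, 5.4, 0, 0]]]}}

```text
t: 34.62
eef_pos: [0.6189, -0.0892, 0.0192]
orientation: [1.049, 1.319, -1.054]
contact_force: [-13.7, -1.2, 6.4]
finger_gap: 0.001
```

```bash
python3 -c "
from h import *
for i in range(3): st(); manip.get_image('wrist')"
```

```text
t 34.62 jig TCP mm [-39.9  55.8] world [ 0.6189 -0.0892  0.0192] yaw_y jig deg -0.1 tilt [-1.    -0.012 -0.01 ] F jig [-13.64   1.75   6.39] gap 0.001
t 34.67 jig TCP mm [-39.9  55.8] world [ 0.6189 -0.0892  0.0192] yaw_y jig deg -0.2 tilt [-1.    -0.011 -0.01 ] F jig [-13.56   2.43   7.12] gap 0.001
t 34.73 jig TCP mm [-39.9  55.8] world [ 0.6189 -0.0892  0.0192] yaw_y jig deg -0.2 tilt [-1.    -0.011 -0.01 ] F jig [-13.66   2.56   7.04] gap 0.001
```

>>> {"method": "step_arm", "body": {"increments": [[[0, 0, 0.003, -2.0, 5.2, 0, 0], [0, 0, 0.006, -2.6, 5.3, 0, 0], [0, 0, 0.008, -3.2, 5.5, 0, 0], [0, 0, 0.008, -3.2, 5.6, 0, 0], [0, 0, 0.008, -3.2, 5.6, 0, 0]]]}}

```text
t: 35.4
eef_pos: [0.6189, -0.0891, 0.0194]
orientation: [1.05, 1.322, -1.056]
contact_force: [-10.2, -1.1, -1.9]
finger_gap: 0.0009
```

```bash
python3 -c "
from h import *
for i in range(4): st(); manip.get_image('wrist')"
```

```text
t 35.40 jig TCP mm [-40.   55.8] world [ 0.6189 -0.0891  0.0194] yaw_y jig deg -0.2 tilt [-1.    -0.015 -0.012] F jig [-10.25   1.11  -1.88] gap 0.001
t 35.45 jig TCP mm [-40.   55.9] world [ 0.6189 -0.0891  0.0195] yaw_y jig deg -0.2 tilt [-1.    -0.015 -0.012] F jig [-10.41   1.57  -2.74] gap 0.000
t 35.50 jig TCP mm [-40.   55.8] world [ 0.6188 -0.0892  0.0194] yaw_y jig deg -0.2 tilt [-1.    -0.015 -0.012] F jig [-9.95  0.89 -3.09] gap 0.001
t 35.55 jig TCP mm [-40.   55.8] world [ 0.6189 -0.0891  0.0195] yaw_y jig deg -0.2 tilt [-1.    -0.015 -0.012] F jig [-10.48   0.48  -2.57] gap 0.001
```

>>> {"method": "step_arm", "body": {"increments": [[[0, 0, 0.006, -2.4, 5.6, 0, 0], [0, 0, 0.006, -2.4, 6.0, 0, 0], [0, 0, 0.006, -2.4, 6.3, 0, 0], [0, 0, 0.006, -2.4, 6.5, 0, 0], [0, 0, 0.006, -2.4, 6.5, 0, 0]]]}}

```text
t: 36.22
eef_pos: [0.6188, -0.0891, 0.0193]
orientation: [1.049, 1.328, -1.061]
contact_force: [-12.6, -1.4, 1.6]
finger_gap: 0.0004
```

```bash
python3 -c "
from h import *
for i in range(4): st(); manip.get_image('wrist')"
```

```text
t 36.23 jig TCP mm [-40.1  55.9] world [ 0.6188 -0.0891  0.0193] yaw_y jig deg -0.3 tilt [-1.    -0.022 -0.014] F jig [-12.64   1.38   1.6 ] gap 0.000
t 36.27 jig TCP mm [-40.2  55.9] world [ 0.6187 -0.0891  0.0193] yaw_y jig deg -0.3 tilt [-1.    -0.022 -0.014] F jig [-14.37   1.26   1.8 ] gap -0.000
t 36.33 jig TCP mm [-40.1  55.9] world [ 0.6187 -0.0891  0.0193] yaw_y jig deg -0.3 tilt [-1.    -0.022 -0.014] F jig [-13.36   1.72   1.42] gap 0.001
t 36.38 jig TCP mm [-40.1  55.9] world [ 0.6188 -0.0891  0.0194] yaw_y jig deg -0.3 tilt [-1.    -0.021 -0.015] F jig [-12.95   1.28   1.51] gap 0.001
```

>>> {"method": "step_arm", "body": {"increments": [[[0, 0, 0.006, -2.4, 6.4, 0, 0], [0, 0, 0.006, -2.4, 6.7, 0, 0], [0, 0, 0.006, -2.4, 6.9, 0, 0], [0, 0, 0.006, -2.4, 7.0, 0, 0], [0, 0, 0.006, -2.4, 7.0, 0, 0]]]}}

```text
t: 37.05
eef_pos: [0.6186, -0.0891, 0.0193]
orientation: [1.047, 1.335, -1.067]
contact_force: [-14.4, -1.9, 4.5]
finger_gap: 0.0001
```

```bash
python3 -c "
from h import *
F=[]
for i in range(13):
  s=manip.read_state(); F.append(np.r_[Rj.T@s['contact_force'][:2],s['contact_force'][2]]); manip.get_image('top')
F=np.array(F); print(np.round(F,1).tolist(),F.mean(0)); st()"
```

```text
[[-14.5, 1.2, 4.5], [-15.7, 2.3, 4.2], [-15.6, 2.3, 4.2], [-16.3, 2.3, 4.1], [-16.0, 2.1, 2.6], [-16.5, 1.9, 4.0], [-14.3, 1.6, 4.6], [-15.4, 2.1, 4.4], [-15.1, 2.3, 4.1], [-15.7, 1.8, 3.8], [-15.5, 2.0, 5.0], [-15.9, 1.6, 4.5], [-16.2, 2.0, 4.6]] [-15.60110969   1.95859502   4.21864425]
t 37.70 jig TCP mm [-40.2  56. ] world [ 0.6186 -0.0891  0.0194] yaw_y jig deg -0.4 tilt [-0.999 -0.029 -0.018] F jig [-15.75   2.01   3.86] gap 0.000
```

>>> {"method": "step_arm", "body": {"increments": [[[0, 0, 0.008, -2.6, 6.6, 0, 0], [0, 0, 0.01, -2.8, 6.3, 0, 0], [0, 0, 0.01, -2.8, 6.3, 0, 0]]]}}

```text
t: 38.08
eef_pos: [0.6185, -0.089, 0.0195]
orientation: [1.049, 1.338, -1.069]
contact_force: [-12.8, -1.0, -0.0]
finger_gap: 0.0007
```

```bash
python3 -c "
from h import *
F=[]
for i in range(13):
  s=manip.read_state(); F.append(np.r_[Rj.T@s['contact_force'][:2],s['contact_force'][2]]); im=manip.get_image('scene' if i==0 else 'top')
F=np.array(F); print(np.round(F,1).tolist(),F.mean(0)); st()"
```

```text
[[-12.7, 1.8, -0.0], [-11.8, 1.7, 0.3], [-12.9, 1.0, 0.6], [-12.7, 0.6, 0.5], [-13.0, 2.1, 1.2], [-12.7, 1.9, 0.2], [-13.5, 1.5, 0.4], [-12.9, 1.6, -0.4], [-13.0, 1.5, 0.5], [-12.9, 0.7, 0.7], [-13.7, 2.2, 0.2], [-13.5, 1.1, 0.1], [-13.1, 1.7, -0.2]] [-12.95097509   1.50077664   0.31412331]
t 38.73 jig TCP mm [-40.4  56. ] world [ 0.6185 -0.089   0.0194] yaw_y jig deg -0.5 tilt [-0.999 -0.032 -0.02 ] F jig [-12.47   2.02   0.22] gap 0.001
```

>>> {"method": "step_arm", "body": {"increments": [[[0, 0, 0.01, -2.8, 6.4, 0, 0], [0, 0, 0.01, -2.9, 6.7, 0, 0], [0, 0, 0.01, -2.9, 6.7, 0, 0]]]}}

```text
t: 39.1
eef_pos: [0.6184, -0.089, 0.0195]
orientation: [1.049, 1.342, -1.072]
contact_force: [-13.8, -1.4, 1.6]
finger_gap: 0.0004
```

```bash
python3 -c "
from h import *
F=[]
for i in range(13):
  s=manip.read_state(); F.append(np.r_[Rj.T@s['contact_force'][:2],s['contact_force'][2]]); im=manip.get_image('top')
F=np.array(F); print(F.min(0),F.max(0),F.mean(0)); st()"
```

```text
[-1.48103641e+01 -1.17094279e-02 -1.92643496e-01] [-12.45316116   2.36828528   1.64602746] [-13.55818128   1.55693391   0.79476936]
t 39.75 jig TCP mm [-40.4  56.1] world [ 0.6184 -0.089   0.0195] yaw_y jig deg -0.5 tilt [-0.999 -0.035 -0.023] F jig [-13.23   0.47   0.05] gap 0.001
```

Held 13.6 N for a further 0.65 s with almost no vertical load. Now I back straight off, lift and check.

>>> {"method": "step_arm", "body": {"increments": [[[0, 0, 0, 0, 0, 0, 0], [0, 0, 0, 0, -3, 0, 0], [0, 0, 0.01, 0, -12, 0, 0], [0, 0, 0.03, 0, -25, 0, 0], [0, 0, 0.03, -30, -35, 0, 0], [0, 0, 0.03, -80, -40, 0, 0], [0, 0, 0.03, -130, -45, 0, 0], [0, 0, 0.03, -150, -45, 0, 0], [0, 0, 0.03, -150, -45, 0, 0]]]}}

```text
t: 40.88
eef_pos: [0.5813, -0.1006, 0.1723]
orientation: [1.068, 1.32, -1.047]
contact_force: [0.4, -0.1, -1.3]
finger_gap: 0.0003
```

```bash
python3 trk.py z wrist scene top
```

```text
t 40.88 jig TCP mm [-79.2  52.8] world [ 0.5813 -0.1006  0.1723] yaw_y jig deg -0.6 tilt [-1.    -0.002 -0.023] F jig [ 0.37 -0.16 -1.28] gap 0.000
wrist {'stripe': (array([59.5, 60.1], dtype=float32), 'dir deg -89.5 (mod180)', 'size', array([11.1, 87.9]))}
scene {'stripe': (array([57.7, 55. ], dtype=float32), 'dir deg -89.8 (mod180)', 'size', array([10.8, 88.3])), 'bore': [(18.7, 55.4, 34.1)]}
top {}
```

View pics/wrist_z.png

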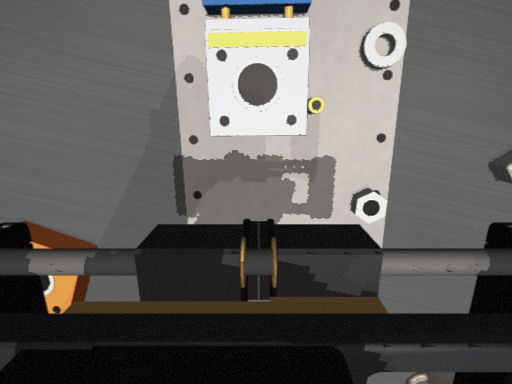

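View pics/scene_z.png

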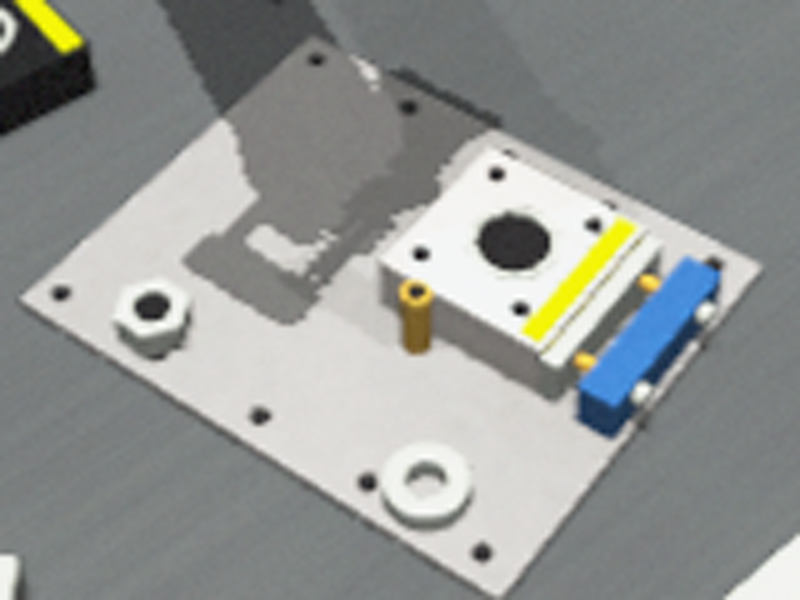

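```bash
python3 -c "
from rig import manip
print(manip.hand_in())"
```

```text
the job is handed in; nothing more can be done
None
```

The block is home and the job is handed in at about 41 s: flush on the fence's face plate, touching the post, stripe facing the fence, arm clear. I pushed the silver block with closed fingers against the brass post and swung it a quarter turn clockwise round it. Then I slid it to the fence by feel, seated it sideways on the post with about 7 N, and pressed it home before backing off and lifting.

**Press force:** these are wrist readings; the fence's own load was not measured, and plate friction (about 3 to 4 N) takes part of each push.

| Hold, 0.65 s each | Mean push |
|---|---|
| First | 15.6 N (single readings to 16.5 N) |
| Second | 13.0 N |
| Third | 13.6 N |

The first hold overshot my target, so I added the two lower ones. No reading reached the 20 N fence limit or the 25 N post limit.

**Last checks:**
- The block's stripe reads −89.8° in the scene view and −89.5° in the wrist view, against −90°.
- The scene view puts the bore at about (18.7, 55.4) mm in jig axes. That is the same as before pressing, and within camera error of the expected 56 mm in y.
- The final wrist and scene pictures show no visible gap at the fence or post. The nut and ring look unmoved; I did not measure the other bystanders again.
- My automatic tracker never found the block in the top view, so that view confirmed nothing after the start.

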